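Clear a jammed core bit and box the core

TASK

A rock core has jammed in the core bit that is clamped upright in the tilting vice. Unlock the bayonet coupling hub on top (quarter turn anticlockwise), lift it off and put it in the steel parts dish; then tip the bit over in the vice until its crown points down onto the core rail, and push the wooden rod through it from the open top until every piece of core is out. Lay the rod back flat on the bench, swing the bit upright again, and lay every piece of core down in the rows of the core box; leave the spray can, the tape measure and the hammer where they are.

Things in the scene. Friction and masses are not known exactly. Their poses are not given: they have to be found in the camera images.
- vice: Tilting bench vice, dark steel, fixed: base plate 130 x 85 x 15 mm, two upright cheeks 12 mm thick, outer faces 106 mm apart along x, 30 mm wide along y, 133 mm tall. Holds the core bit between them. Origin: centre of its underside. x: direction of the level pivot; y: points to the core rail, over which the bit's crown (lower end) swings when the bit is tipped.
- pivot (a point): Centre of the tilting pivot, on the bit's axis, 120 mm above the bench. The jaws of the tilting head clamp the bit here: 36 mm along the bit (18 mm each way), 78 mm wide along the vice's x.
- tilt (a joint): Tilt of the vice head with the bit, rad. 0 (a stop): bit upright. Grows as the bit's top goes to the vice's -y and its crown to +y; stop at 1.047 (60 degrees), where the bit slopes 30 degrees below level towards the rail. Stiff, about 0.5 N m of friction: stays where left. The bit can be gripped across its sides, along the vice's x, above the jaws, and swung about the pivot.
- bit_top (a point): Centre of the core bit's top end, 85 mm from the pivot; z runs up the bit's axis, away from the crown. The bit: a straight bare-metal tube 170 mm long, 46 mm outside, 40 mm bore, open at both ends (the top once the hub is off). Two bayonet ears stick out to 28.5 mm from its axis on its +y and -y sides, 10 to 28 mm below the top end.
- bit_crown (a point): Centre of the bit's crown end, 85 mm from the pivot, where the core comes out; z as bit_top. In the bore, on the +x and -x sides, 2 to 22 mm above the crown end, two sprung shoes 30 mm apart (core catcher) hold the core; push pieces past them (10 to 20 N) and well past the crown end (20 mm), else they hinder the bit's swing back. The rod's tip passes between the shoes.
- hub: Coupling hub, dark steel, 0.3 kg, 64.5 mm tall. Origin: centre of its underside (ends of its four tabs), z up. Disc 74 mm across, 26.5 to 34.5 mm above the origin; hexagonal stub to grip, 32 mm across flats, from 34.5 to 64.5 mm; flats face its +y, -y and every 60 degrees. Locked on the bit at about the vice's yaw; turned 50 to 120 (best 80) degrees anticlockwise from above it lifts straight off.
- core1: Piece of grey rock core, a cylinder 36 mm across and 60 mm long, 0.15 kg. Origin: its centre, z along its axis. Always there, jammed in the bit, standing on the core catcher.
- core2: Another such piece; if present, in the bit on top of core1 at the start. Absent pieces are None.
- core3: Another such piece; if present, it came out earlier and lies in the core rail, near its far end.
- core4: Another such piece; if present, it already lies in one of the rows of the core box, where it may stay.
- rail: Core rail, a shallow V trough of bare aluminium, 230 mm long (its y), 107 mm wide, on a foot plate 120 mm wide, fixed in line with the vice, near end 64 mm from the pivot. Origin: centre of its underside; y leads away from the vice. V bottom 40 mm above the bench, faces rising 12 degrees to each side, side lips up to 64 mm, far end wall up to 70 mm. Core lying in it: centre 58 mm above the bench.
- corebox: Core box, plywood, fixed, 100 x 236 mm: four straight rows side by side, each for one piece of core, along its x, at y = -84, -28, +28 and +84 mm, each 46 mm wide and 84 mm long, between ribs only 8 mm high; end walls at x = -46 and +46 mm rise to 36 mm. Origin: centre of its underside; floor 6 mm above the bench, so core lying in a row has its centre 24 mm above the bench.
- dish: Parts dish, a shallow square steel tray 150 x 150 mm, 22 mm high, wall and floor 4 mm, fixed on the bench. Origin: centre of its underside.
- rod: Push rod, 0.13 kg, on the bench: square wooden handle 80 x 26 x 26 mm, then a round shaft 16 mm thick, then a rubber tip 24 mm across, 22 mm long. Origin: centre of the handle; x along the rod to the tip, whose end face is 250 mm from the origin (shaft starts at 40 mm). Lying flat, its axis is 13 mm above the bench.
- rod_tip (a point): Centre of the end face of the rod's rubber tip.
- spraycan: Spray can, grey, 170 mm tall, 52 mm across, standing beyond the vice; not part of the job. Origin: centre of its underside.
- tapemeasure: Black tape measure, 66 x 36 x 62 mm; not part of the job. Origin: centre of its underside.
- hammer: Hammer lying on the bench; not part of the job.

How it is judged:
On the way, in this order (a step that is already met when the one before it is completed fails the run):
1. the coupling hub is off the bit and in the parts dish (x of hub in the frame of dish between -0.06 and 0.06 m and y of hub in the frame of dish between -0.06 and 0.06 m and z of hub in the frame of dish below 0.045 m and linear speed of hub below 0.02 m/s), for 0.2 s.
2. the bit is tipped over in the vice, crown down towards the rail (at least 40 degrees) (value of joint tilt above 0.7 rad), for 0.2 s.
3. the rod has been pushed down inside the bit, its tip to within 25 mm of the crown end (z of rod_tip in the frame of bit_crown below 0.025 m and x of rod_tip in the frame of bit_crown between -0.02 and 0.02 m and y of rod_tip in the frame of bit_crown between -0.02 and 0.02 m and angle between the x axis of rod and the z axis of bit_crown, either way round below 0.2 rad), for 0.1 s.
4. the bit is upright again (within 8 degrees) (value of joint tilt below 0.14 rad), for 0.2 s.
At the end, for the whole second after the job is handed in: Every piece of core lies flat in the core box, along its rows (within 20 degrees), down on the floor of a row, not on a rib or on another piece; the hub rests in the parts dish; the bit is upright in the vice (within 8 degrees); the rod lies flat on the bench; everything is at rest (all of step 1 and x of core1 in the frame of corebox between -0.03 and 0.03 m and y of core1 in the frame of corebox between -0.11 and 0.11 m and z of each of core1, core2, core3, core4 in the frame of corebox below 0.03 m and angle between the z axis of each of core1, core2, core3, core4 and the x axis of corebox, either way round below 0.35 rad and linear speed of each of core1, core2, core3, core4, rod below 0.02 m/s and x of core2 in the frame of corebox between -0.03 and 0.03 m and y of core2 in the frame of corebox between -0.11 and 0.11 m and x of core3 in the frame of corebox between -0.03 and 0.03 m and y of core3 in the frame of corebox between -0.11 and 0.11 m and x of core4 in the frame of corebox between -0.03 and 0.03 m and y of core4 in the frame of corebox between -0.11 and 0.11 m and value of joint tilt below 0.14 rad and height (world z) of rod below 0.02 m and height (world z) of rod_tip below 0.022 m); the robot touches nothing.
It fails at once if the spray can is knocked more than 30 mm from its place (distance of spraycan from where it was at the start of the episode above 0.03 m).
It fails at once if the tape measure is knocked more than 30 mm from its place (distance of tapemeasure from where it was at the start of the episode above 0.03 m).
It fails at once if the hammer is knocked more than 30 mm from its place (distance of hammer from where it was at the start of the episode above 0.03 m).
Of core2, core3, core4 only 1 to 3 are there at a start; the rules pass over those that are not, and their reading is None.
At some moment in a run one of rod may be knocked a few centimetres aside while the robot is not near it.
Once in a run the grip may slacken for a moment while it holds something.
It also fails if it takes over 208 s, if anything falls off the work surface, if the arm or the gripper's body presses on something with over 40 N, if the wrist force passes 120 N, or if a joint passes its speed limit or range.

ROBOT

A 6-joint arm with a two-finger parallel gripper is mounted at the origin on the work surface. World frame = base frame: x ahead of the robot, y to its left, z up, the work surface at z = 0. Lengths are in m, angles in rad, forces in N, time in s.
With the tool pointing down it reaches from about 0.275 to 0.975 m from the base axis. Payload 8.4 kg.
Tool frame: the origin (TCP) lies at the centre of the arm's flange, where the gripper is bolted on; the fingertips stand 190 mm ahead of it and the grasp point (between the pads) lies 171 mm ahead of it; z points along the fingers, y is the line along which they close (so a half turn about z gives the same grasp; the last joint's range is limited). The gripper opens to 92 mm and grips with 3 to 60 N. Pads are 20 mm wide; open, the fingers measure 128 mm over their backs; the gripper's body (75 mm by 189 mm) begins 69 mm behind the grasp point.
Start: joints at [1.189, 0.353, 1.633, -0, 1.155, -0.002], TCP at [0.232, 0.58, 0.405] pointing down, gripper open.
Joint ranges: [-2.63, 2.63], [-0.92, 2.1], [0.06, 2.66], [-1.3, 4.44], [0, 2.69], [-3.02, 3.02]. Speed limits (rad/s): [2.22, 2.22, 2.79, 3.14, 3.14, 3.14].

INTERFACE

Orientations are given as a unit quaternion [x, y, z, w].
In Python, from station import ctrl, eyes, ticket gives the robot as it stands. The module is installed in compiled form; this text tells all that it offers.
- The arm moves only by the tool apply_moves, never from a script. Its argument "motion" is a list of rows, each a list of 7 numbers: the shift along the tool's x, y, z each as a share of 25 mm, from -1 to 1, then the turn, a rotation vector about the tool's x, y, z each as a share of pi/2 rad, from -1 to 1, then the closure in counts, from 0 (fully open) to 255 (shut). In form: [[dx, dy, dz, wx, wy, wz, hand], ...]. A call has 1 to 12 rows; each row shifts and turns the commanded pose from where the row before left it, along the tool's axes as they then stand; what a row does not reach is not made up. A row lasts 1/8 s, in which the tool goes at most 62.5 mm and 10.7 degrees, less where a joint would pass 70% of its speed; a pose out of reach is approached as far as the arm can. A call with a number of a shift or a turn outside -1 to 1 is refused whole. A call with a gripper value outside its range is refused whole. The fingers move at their own pace and stop on an object; the grip force is fixed at half the most. Time passes only in rows, so rows that do not move let the fingers close. It gives the time, the measured TCP pose, the force, the opening and the grip force at its end, in the units of the state.
- ctrl.get_state(): the state, without advancing time (a new reading comes with each control period).
- eyes.grab_frame(name): name is "scene" or "top" or "wrist"; returns a dict with "frame" (420x560x3 uint8, blue, green, red), "camera_matrix" (3x3 intrinsics, pixels), "eye" and "attitude" of the camera in the world; the wrist camera has in their place "hand_eye" (4x4, takes a point from camera to tool coordinates, whose origin is the TCP and whose axes are the flange's). Camera axes: x right, y down, z forward; pixel columns grow to the right and rows downward; lengths in m; the calibration is good to about 2 mm. A picture is of the moment at which its call begins: read the wrist's pose just before it. There is no depth.
- ticket.hand_in(): hands the job in; it is judged then, once.
The state is a dict: "clock": time; "qpos": joint angles; "qvel": joint speeds; "joint_torque": joint torques, N m; "eef_pos": TCP position; "orientation": TCP orientation; "wrist_force": force on the tool from outside, world axes, zero at the start; "wrist_torque": the same for the moment, N m; "opening": opening from 0.0 (shut) to 1.0 (fully open); "gripper_force": force on a finger pad.
Only numpy, scipy, OpenCV 4.12 (cv2) and the standard library are available. Lean on these libraries where they do the work, as an engineer would, in place of code of your own. Each camera call takes 0.05 s, during which the arm holds its last target. There are 200 camera calls.

## Working session

There is one attempt and no reset: what is moved stays moved. The work goes in short steps, Python scripts to look and compute and a tool call to move; the robot and the scene stay as the last step left them, time stands still between calls to the robot, and variables do not carry over. Pictures are saved under pics/ and viewed, at most 14 in all, crops included, and the job is handed in when it is done.

Besides the shell and the picture viewer there is one more tool, called after ">>>" as name([rows], argument=value, ...), one row to a line, values as JSON. apply_moves: Moves the arm, as the interface text tells. Its arguments: {"type":"object","properties":{"motion":{"type":"array"}},"required":["motion"]}

```bash
mkdir -p pics; cat > h.py <<'E'
import numpy as np, cv2
from scipy.spatial.transform import Rotation as R
from station import ctrl, eyes, ticket
def grab(n,f):
    s=ctrl.get_state(); g=eyes.grab_frame(n); cv2.imwrite('pics/'+f,g['frame']); return s,g
def cam(n,s,g):
    if n=='wrist':
        T=np.eye(4);T[:3,:3]=R.from_quat(s['orientation']).as_matrix();T[:3,3]=s['eef_pos'];T=T@np.array(g['hand_eye'])
        return T[:3,:3],T[:3,3]
    a=np.array(g['attitude']); 
    return (a if a.shape==(3,3) else R.from_quat(a).as_matrix()),np.array(g['eye'])
def save(n,f):
    s,g=grab(n,f); Rm,o=cam(n,s,g); np.savez('pics/'+f+'.npz',R=Rm,o=o,K=np.array(g['camera_matrix']))
def px(f,u,v,z):
    d=np.load('pics/'+f+'.npz'); r=d['R']@np.linalg.solve(d['K'],[u,v,1]); o=d['o']; return o+r*(z-o[2])/r[2]
def proj(f,p):
    d=np.load('pics/'+f+'.npz'); c=d['R'].T@(np.array(p)-d['o']); q=d['K']@c; return q[:2]/q[2]
def st():
    s=ctrl.get_state(); print({k:np.round(s[k],3).tolist() for k in s if k in('clock','qpos','eef_pos','orientation','wrist_force','opening','gripper_force')})
E
python3 - <<'E'
from h import *
st(); 
for n in('scene','top','wrist'): save(n,n+'0.png')
d=np.load('pics/top0.png.npz');print(d['R'],d['o'],d['K'])
d=np.load('pics/scene0.png.npz');print(d['R'],d['o'],d['K'])
E
```

```text
{'clock': 0.0, 'qpos': [1.189, 0.354, 1.634, -0.0, 1.155, -0.002], 'eef_pos': [0.232, 0.58, 0.404], 'orientation': [0.189, 0.982, -0.001, -0.0], 'wrist_force': [-1.434, 0.509, 0.562], 'gripper_force': 0.0, 'opening': 1.0}
[[ 0.02112992 -0.98811419  0.15226251]
 [-0.9996957  -0.02282078 -0.00936574]
 [ 0.01272917 -0.15201828 -0.98829571]] [ 0.3752274  -0.02521755  1.43296196] [[535.37955994   0.         273.22397057]
 [  0.         535.37955994 206.59655437]
 [  0.           0.           1.        ]]
[[ 0.83034752  0.34047212 -0.44113686]
 [ 0.55710341 -0.52510591  0.64335026]
 [-0.01260075 -0.77996315 -0.62569858]] [ 1.15386308 -0.90223758  0.99012816] [[499.58791801   0.         283.87059435]
 [  0.         499.58791801 207.23384859]
 [  0.           0.           1.        ]]
```

View pics/top0.png

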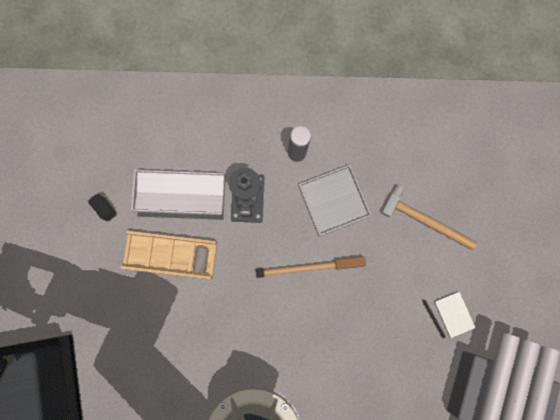

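View pics/scene0.png

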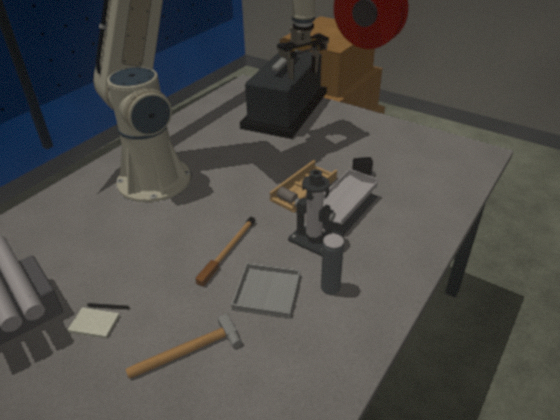

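The top view shows the rail at about (180,192), the vice (246,195), the dish (334,200), the rod from (260,272) to (365,262), the box (170,254) with core4 at (201,261), and the can (299,140). The rail looks empty. I'll zoom in next.

```bash
python3 - <<'E'
import cv2
i=cv2.imread('pics/top0.png')[125:295,90:380]
i=cv2.resize(i,None,fx=2.75,fy=2.75,interpolation=cv2.INTER_CUBIC)
cv2.imwrite('pics/top0c.png',cv2.convertScaleAbs(i,alpha=1.5))
E
```

```text
(no output)
```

View pics/top0c.png

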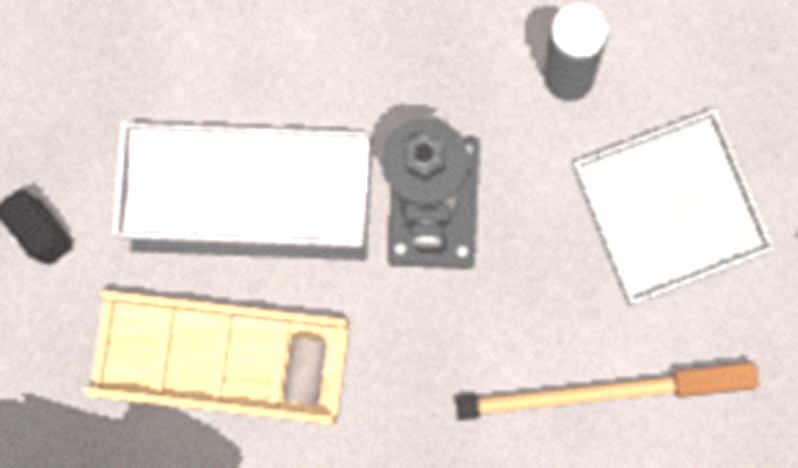

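```bash
python3 - <<'E'
from h import *
c=lambda x,y,z:px('top0.png',90+x/2.75,125+y/2.75,z)
P=lambda n,l,z:print(n,*[np.round(c(*p,z)[:2],4).tolist() for p in l])
P('hub',[(424,153)],.243)
P('disc',[(426,160)],.213)
P('rail near/far',[(368,130),(366,246),(122,122),(116,238)],.064)
P('vice',[(479,137),(473,267),(389,266)],.015)
P('dish',[(714,110),(771,246),(632,301),(573,162)],.022)
P('box',[(103,291),(348,320),(336,422),(86,393)],.036)
P('rod',[(757,376),(676,383),(456,406)],.013)
P('core4',[(305,368)],.042)
P('can',[(580,30)],.17); P('tape',[(30,225)],.062)
P('hammer',[(0,0)],0)
E
```

```text
hub [0.6165, 0.0305]
disc [0.6166, 0.0301]
rail near/far [0.6738, 0.0926] [0.5627, 0.0906] [0.6759, 0.3258] [0.5649, 0.3246]
vice [0.68, -0.0124] [0.5512, -0.0096] [0.5503, 0.0718]
dish [0.7112, -0.2428] [0.5774, -0.298] [0.5208, -0.1635] [0.6558, -0.1048]
box [0.5176, 0.341] [0.4952, 0.1075] [0.3991, 0.1152] [0.421, 0.3509]
rod [0.452, -0.2855] [0.4436, -0.2074] [0.4171, 0.0034]
core4 [0.4486, 0.1457]
can [0.7457, -0.101]
tape [0.5756, 0.4063]
hammer [0.8122, 0.4718]
```

```bash
cat >> h.py <<'E'
def down(adeg):
    a=np.radians(adeg); y=np.array([np.cos(a),np.sin(a),0]); z=np.array([0,0,-1.]); return np.c_[np.cross(y,z),y,z]
def goto(p,Rt=None,pt=None):
    s=ctrl.get_state(); R0=R.from_quat(s['orientation']).as_matrix(); Rt=R0 if Rt is None else Rt
    w=R.from_matrix(R0.T@Rt).as_rotvec()/(np.pi/2); d=Rt.T@(np.array(p)-s['eef_pos'])/.025
    print('turn',w.round(3),'then shift',d.round(2)); return w,d
E
python3 - <<'E'
from h import *
goto([.6165-.02,.0305,.50],down(29.2))
d=np.load('pics/wrist0.png.npz'); s=ctrl.get_state(); R0=R.from_quat(s['orientation']).as_matrix()
print(R0.T@(d['o']-s['eef_pos']), R0.T@d['R'],d['K'])
E
```

```text
turn [-0.001  0.     0.434] then shift [-26.32   2.01  -3.83]
[0.08199894 0.00119413 0.02032383] [[-9.74510266e-04 -9.59134265e-01 -2.82949662e-01]
 [ 9.99998909e-01 -6.20680006e-04 -1.34014559e-03]
 [ 1.10975835e-03 -2.82950660e-01  9.59133824e-01]] [[326.73261353   0.         287.54979354]
 [  0.         326.73261353 204.45088415]
 [  0.           0.           1.        ]]
```

>>> apply_moves([
  [0, 0, -1, 0, 0, 0.108, 0],
  [0, 0, -1, 0, 0, 0.108, 0],
  [0, 0, -1, 0, 0, 0.109, 0],
  [0, 0, -0.8, 0, 0, 0.109, 0],
  [-1, 0.1, 0, 0, 0, 0, 0],
  [-1, 0.1, 0, 0, 0, 0, 0],
  [-1, 0.1, 0, 0, 0, 0, 0],
  [-1, 0.1, 0, 0, 0, 0, 0],
  [-1, 0.1, 0, 0, 0, 0, 0],
  [-1, 0.1, 0, 0, 0, 0, 0],
  [-1, 0.1, 0, 0, 0, 0, 0],
  [-1, 0.1, 0, 0, 0, 0, 0],
])

```text
clock: 1.65
eef_pos: [0.3476, 0.4134, 0.499]
orientation: [0.506, 0.863, -0.001, -0.0]
wrist_force: [0.5, 0.3, -0.0]
opening: 1.002
gripper_force: 0.0
```

>>> apply_moves([
  [-1, 0.1, 0, 0, 0, 0, 0],
  [-1, 0.1, 0, 0, 0, 0, 0],
  [-1, 0.1, 0, 0, 0, 0, 0],
  [-1, 0.1, 0, 0, 0, 0, 0],
  [-1, 0.1, 0, 0, 0, 0, 0],
  [-1, 0.1, 0, 0, 0, 0, 0],
  [-1, 0.1, 0, 0, 0, 0, 0],
  [-1, 0.1, 0, 0, 0, 0, 0],
  [-1, 0.1, 0, 0, 0, 0, 0],
  [-1, 0.1, 0, 0, 0, 0, 0],
  [-1, 0, 0, 0, 0, 0, 0],
  [-1, 0, 0, 0, 0, 0, 0],
])

```text
clock: 3.15
eef_pos: [0.5148, 0.1636, 0.499]
orientation: [0.506, 0.863, -0.0, -0.0]
wrist_force: [-0.5, 0.9, -0.9]
opening: 1.0
gripper_force: 0.0
```

>>> apply_moves([
  [-1, 0, 0, 0, 0, 0, 0],
  [-1, 0, 0, 0, 0, 0, 0],
  [-1, 0, 0, 0, 0, 0, 0],
  [-1, 0, 0, 0, 0, 0, 0],
  [-1, 0, 0, 0, 0, 0, 0],
  [-1, 0, 0, 0, 0, 0, 0],
  [-0.3, 0, 0, 0, 0, 0, 0],
  [0, 0, 0, 0, 0, 0, 0],
])

```text
clock: 4.15
eef_pos: [0.5912, 0.0276, 0.4993]
orientation: [0.507, 0.862, -0.0, -0.0]
wrist_force: [-0.1, -0.0, 0.1]
opening: 0.998
gripper_force: 0.0
```

```bash
python3 - <<'E'
from h import *
st(); save('wrist','w1.png')
i=cv2.imread('pics/w1.png'); cv2.imwrite('pics/w1v.png',cv2.convertScaleAbs(cv2.resize(i,(784,588)),alpha=1.6))
E
```

```text
{'clock': 4.15, 'qpos': [0.044, 0.226, 1.594, 0.0, 1.322, -0.464], 'eef_pos': [0.591, 0.028, 0.499], 'orientation': [0.507, 0.862, -0.0, -0.0], 'wrist_force': [-0.125, -0.014, 0.129], 'gripper_force': 0.0, 'opening': 0.998}
```

View pics/w1v.png

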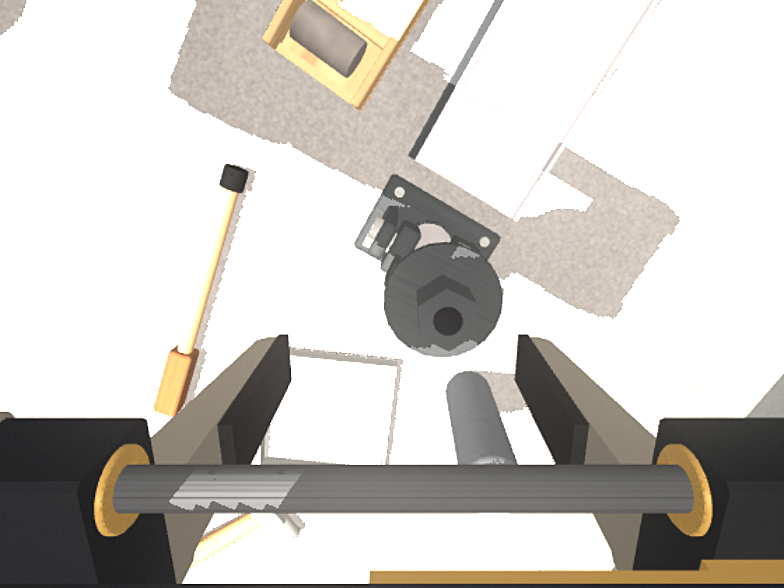

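The wrist view shows the hub disc centred at about (443,299) and the stub hole at (448,321) in the 1.4x view. The rod tip is at (234,178) and the vice base corners at (392,176) and (499,238).

```bash
python3 - <<'E'
from h import *
P=lambda u,v,z:print(px('w1.png',u/1.4,v/1.4,z).round(4))
P(443.5,299,.213);P(448,321,.243);P(392,176,.015);P(499,238,.015)
P(234,178,.026);P(163,411,.02);P(411,157,.064);P(514,219,.064)
print(np.array(proj('w1.png',[.6165,.0305,.243]))*1.4)
E
```

```text
[0.6145 0.0357 0.213 ]
[0.616  0.0331 0.243 ]
[0.5525 0.0735 0.015 ]
[0.6781 0.0725 0.015 ]
[ 0.42   -0.0017  0.026 ]
[ 0.4496 -0.2817  0.02  ]
[0.5591 0.0985 0.064 ]
[0.6672 0.0967 0.064 ]
[446.3670355  325.31208863]
```

```bash
python3 - <<'E'
from h import *
goto([.616,.0312,.406],down(29.3))
E
```

```text
turn [-0.    -0.    -0.002] then shift [-0.38  0.93  3.74]
```

>>> apply_moves([
  [-0.38, 0.93, 0, 0, 0, 0, 0],
  [0, 0, 1, 0, 0, 0, 0],
  [0, 0, 1, 0, 0, 0, 0],
  [0, 0, 1, 0, 0, 0, 0],
  [0, 0, 0.74, 0, 0, 0, 0],
  [0, 0, 0, 0, 0, 0, 0],
  [0, 0, 0, 0, 0, 0, 255],
  [0, 0, 0, 0, 0, 0, 255],
  [0, 0, 0, 0, 0, 0, 255],
  [0, 0, 0, 0, 0, 0, 255],
  [0, 0, 0, 0, 0, 0, 255],
  [0, 0, 0, 0, 0, 0, 255],
])

```text
clock: 5.7
eef_pos: [0.6165, 0.0313, 0.4062]
orientation: [0.506, 0.862, -0.0, -0.0]
wrist_force: [-0.4, 0.3, -0.7]
opening: 0.368
gripper_force: 0.5
```

```bash
python3 - <<'E'
from h import *
st()
E
```

```text
{'clock': 5.7, 'qpos': [0.048, 0.34, 1.649, -0.0, 1.153, -0.461], 'eef_pos': [0.616, 0.031, 0.406], 'orientation': [0.506, 0.862, -0.0, -0.0], 'wrist_force': [-0.445, 0.285, -0.659], 'gripper_force': 0.51, 'opening': 0.368}
```

>>> apply_moves([
  [0, 0, 0, 0, 0, 0, 255],
  [0, 0, 0, 0, 0, 0, 255],
  [0, 0, 0, 0, 0, 0, 255],
])

```text
clock: 6.08
eef_pos: [0.6165, 0.0314, 0.4062]
orientation: [0.506, 0.862, 0.0, 0.0]
wrist_force: [0.4, 0.2, 0.8]
opening: 0.345
gripper_force: 30.0
```

>>> apply_moves([
  [0, 0, 0, 0, 0, -0.075, 255],
  [0, 0, 0, 0, 0, -0.075, 255],
  [0, 0, 0, 0, 0, -0.075, 255],
  [0, 0, 0, 0, 0, -0.075, 255],
  [0, 0, 0, 0, 0, -0.075, 255],
  [0, 0, 0, 0, 0, -0.075, 255],
  [0, 0, 0, 0, 0, -0.075, 255],
  [0, 0, 0, 0, 0, -0.075, 255],
  [0, 0, 0, 0, 0, -0.075, 255],
  [0, 0, 0, 0, 0, -0.075, 255],
  [0, 0, 0, 0, 0, -0.075, 255],
  [0, 0, 0, 0, 0, -0.075, 255],
])

```text
clock: 7.58
eef_pos: [0.6164, 0.0314, 0.4062]
orientation: [-0.177, 0.984, 0.0, -0.0]
wrist_force: [0.0, -0.2, -0.1]
opening: 0.35
gripper_force: 30.0
```

```bash
python3 - <<'E'
from h import *
st(); print(ctrl.get_state()['wrist_torque'])
E
```

```text
{'clock': 7.575, 'qpos': [0.048, 0.34, 1.649, -0.0, 1.153, -1.878], 'eef_pos': [0.616, 0.031, 0.406], 'orientation': [-0.177, 0.984, 0.0, -0.0], 'wrist_force': [0.033, -0.186, -0.133], 'gripper_force': 30.0, 'opening': 0.35}
[ 0.01508099  0.04283485 -0.01474489]
```

Lift the hub, slowly at first.

>>> apply_moves([
  [0, 0, -0.3, 0, 0, 0, 255],
  [0, 0, -0.4, 0, 0, 0, 255],
  [0, 0, -0.5, 0, 0, 0, 255],
  [0, 0, -0.8, 0, 0, 0, 255],
  [0, 0, -1, 0, 0, 0, 255],
  [0, 0, -1, 0, 0, 0, 255],
  [0, 0, -1, 0, 0, 0, 255],
  [0, 0, 0, 0, 0, 0, 255],
])

```text
clock: 8.57
eef_pos: [0.6167, 0.0314, 0.5339]
orientation: [-0.175, 0.985, -0.0, 0.002]
wrist_force: [0.8, -0.3, -2.9]
opening: 0.352
gripper_force: 30.0
```

```bash
python3 - <<'E'
from h import *
st(); goto([.6163,-.2023,.406+.125]); save('wrist','w2.png')
i=cv2.imread('pics/w2.png'); cv2.imwrite('pics/w2v.png',i)
E
```

```text
{'clock': 8.575, 'qpos': [0.048, 0.248, 1.493, 0.0, 1.396, -1.874], 'eef_pos': [0.617, 0.031, 0.534], 'orientation': [-0.175, 0.985, -0.0, 0.002], 'wrist_force': [0.776, -0.297, -2.876], 'gripper_force': 29.999, 'opening': 0.352}
turn [0. 0. 0.] then shift [ 3.23 -8.77  0.11]
```

View pics/w2v.png

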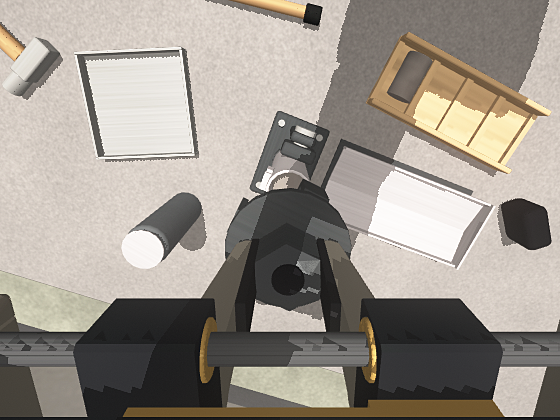

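The hub is held, with the bit's open top visible below it at about (290,175). The rail is empty, so core3 is absent. The dish corners are at (77,53), (185,48), (198,157) and (100,158).

```bash
python3 - <<'E'
from h import *
q=[px('w2.png',u,v,.022)[:2] for u,v in((77,53),(185,48),(198,157),(100,158))];print(np.mean(q,0))
c=[px('w2.png',u,v,.036)[:2] for u,v in((410,34),(550,107),(508,172),(369,101))];print(np.round(c,4),np.mean(c,0))
print(px('w2.png',313,14,.024))
goto([.615,-.204,.534])
E
```

```text
[ 0.61304309 -0.1944753 ]
[[0.3989 0.125 ]
 [0.4149 0.3498]
 [0.5155 0.343 ]
 [0.4945 0.1088]] [0.45596878 0.23165552]
[ 0.41794913 -0.00385128  0.024     ]
turn [0. 0. 0.] then shift [ 3.3  -8.82 -0.08]
```

>>> apply_moves([
  [0.4, -1, 0, 0, 0, 0, 255],
  [0.4, -1, 0, 0, 0, 0, 255],
  [0.4, -1, 0, 0, 0, 0, 255],
  [0.4, -1, 0, 0, 0, 0, 255],
  [0.4, -1, 0, 0, 0, 0, 255],
  [0.4, -1, 0, 0, 0, 0, 255],
  [0.4, -1, 0, 0, 0, 0, 255],
  [0.4, -1, 0, 0, 0, 0, 255],
  [0, -0.65, 0.5, 0, 0, 0, 255],
  [0, 0, 1, 0, 0, 0, 255],
  [0, 0, 1, 0, 0, 0, 255],
  [0, 0, 1, 0, 0, 0, 255],
])

```text
clock: 10.12
eef_pos: [0.6159, -0.1988, 0.441]
orientation: [-0.175, 0.985, 0.001, -0.001]
wrist_force: [0.5, -0.8, -2.7]
opening: 0.347
gripper_force: 30.0
```

>>> apply_moves([
  [0, 0, 1, 0, 0, 0, 255],
  [0, 0, 1, 0, 0, 0, 255],
  [0, 0, 1, 0, 0, 0, 255],
  [0, 0, 1, 0, 0, 0, 255],
  [0, 0, 1, 0, 0, 0, 255],
  [0, 0, 1, 0, 0, 0, 255],
  [0, 0, 1, 0, 0, 0, 255],
  [0, 0, 0.6, 0, 0, 0, 255],
  [0, 0, 0.4, 0, 0, 0, 255],
  [0, 0, 0.3, 0, 0, 0, 255],
  [0, 0, 0, 0, 0, 0, 255],
])

```text
clock: 11.5
eef_pos: [0.616, -0.1992, 0.236]
orientation: [-0.175, 0.985, 0.0, -0.0]
wrist_force: [0.1, -0.5, -2.6]
opening: 0.358
gripper_force: 3.0
```

```bash
python3 - <<'E'
from h import *
st()
E
```

```text
{'clock': 11.5, 'qpos': [-0.315, 0.576, 1.701, 0.0, 0.865, -2.238], 'eef_pos': [0.616, -0.199, 0.236], 'orientation': [-0.175, 0.985, 0.0, -0.0], 'wrist_force': [0.128, -0.527, -2.646], 'gripper_force': 3.0, 'opening': 0.358}
```

>>> apply_moves([
  [0, 0, 0.1, 0, 0, 0, 255],
  [0, 0, 0.1, 0, 0, 0, 255],
  [0, 0, 0, 0, 0, 0, 255],
])

```text
clock: 11.88
eef_pos: [0.6163, -0.1993, 0.2319]
orientation: [-0.175, 0.985, -0.0, 0.001]
wrist_force: [-0.1, 0.4, 2.3]
opening: 0.346
gripper_force: 30.0
```

>>> apply_moves([
  [0, 0, 0, 0, 0, 0, 60],
  [0, 0, 0, 0, 0, 0, 0],
  [0, 0, 0, 0, 0, 0, 0],
  [0, 0, -0.5, 0, 0, 0, 0],
  [0, 0, -1, 0, 0, 0, 0],
  [0, 0, -1, 0, 0, 0, 0],
  [0, 0, -1, 0, 0, 0, 0],
  [0, 0, -1, 0, 0, 0, 0],
  [0, 0, -1, 0, 0, 0.11, 0],
  [0, 0, -1, 0, 0, 0.11, 0],
  [0, 0, -1, 0, 0, 0.11, 0],
  [0, 0, -1, 0, 0, 0.11, 0],
])

```text
clock: 13.38
eef_pos: [0.6158, -0.1991, 0.4455]
orientation: [0.171, 0.985, -0.0, 0.0]
wrist_force: [0.1, 0.1, -0.1]
opening: 1.001
gripper_force: 0.0
```

>>> apply_moves([
  [0, 0, -1, 0, 0, 0.11, 0],
  [0, 0, -0.5, 0, 0, 0.11, 0],
  [0, 0, 0, 0, 0, 0.11, 0],
  [0, 0, 0, 0, 0, 0.11, 0],
  [0, 0, 0, 0, 0, 0.11, 0],
  [0, 0, 0, 0, 0, 0.11, 0],
  [0, 0, 0, 0, 0, 0.11, 0],
  [0, 0, 0, 0, 0, 0, 0],
])

```text
clock: 14.38
eef_pos: [0.6158, -0.1991, 0.482]
orientation: [0.699, 0.715, 0.0, 0.0]
wrist_force: [-0.5, -0.4, -0.2]
opening: 1.002
gripper_force: 0.0
```

```bash
python3 - <<'E'
from h import *
st(); goto([.616,.0312,.481],down(-.7)); save('top','t2.png'); save('wrist','w3.png')
i=cv2.imread('pics/w3.png')
cv2.imwrite('pics/w3v.png',i)
E
```

```text
{'clock': 14.375, 'qpos': [-0.315, 0.328, 1.496, -0.0, 1.317, -0.339], 'eef_pos': [0.616, -0.199, 0.482], 'orientation': [0.699, 0.715, 0.0, 0.0], 'wrist_force': [-0.547, -0.435, -0.152], 'gripper_force': 0.0, 'opening': 1.002}
turn [0.    0.    0.023] then shift [ 9.21 -0.11  0.04]
```

View pics/w3v.png

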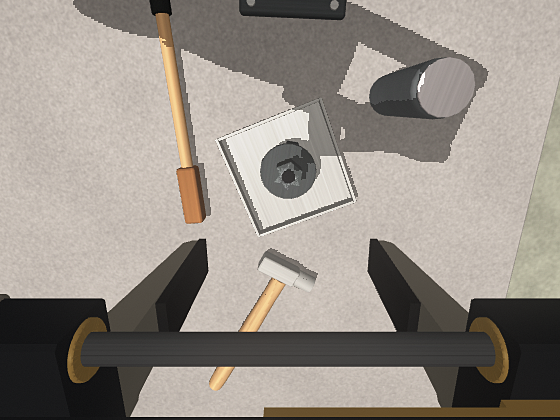

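The hub sits in the dish at about (288,170), and the rod handle runs from (195,220) to (187,169). Next I move over the bit.

>>> apply_moves([
  [0, 0, 0, 0, 0, 0.023, 0],
  [1, 0, 0, 0, 0, 0, 0],
  [1, 0, 0, 0, 0, 0, 0],
  [1, 0, 0, 0, 0, 0, 0],
  [1, 0, 0, 0, 0, 0, 0],
  [1, 0, 0, 0, 0, 0, 0],
  [1, 0, 0, 0, 0, 0, 0],
  [1, 0, 0, 0, 0, 0, 0],
  [1, 0, 0, 0, 0, 0, 0],
  [1, 0, 0, 0, 0, 0, 0],
  [0.21, -0.11, 0, 0, 0, 0, 0],
  [0, 0, 0, 0, 0, 0, 0],
])

```text
clock: 15.98
eef_pos: [0.616, 0.0315, 0.4812]
orientation: [0.711, 0.703, -0.0, -0.0]
wrist_force: [-0.0, 1.0, 0.3]
opening: 0.999
gripper_force: 0.0
```

```bash
python3 - <<'E'
from h import *
st(); goto([.616,.0312,.351],down(-.7)); save('wrist','w4.png')
print([proj('w4.png',[.616,.0312,z]).round(1) for z in (.205,.12)])
E
```

```text
{'clock': 15.975, 'qpos': [0.049, 0.279, 1.564, -0.0, 1.298, 0.061], 'eef_pos': [0.616, 0.032, 0.481], 'orientation': [0.711, 0.703, -0.0, -0.0], 'wrist_force': [-0.024, 1.01, 0.327], 'gripper_force': 0.0, 'opening': 0.999}
turn [-0.  0. -0.] then shift [-0.01 -0.    5.21]
[array([289.4, 212. ]), array([289.1, 187.7])]
```

View pics/w4.png

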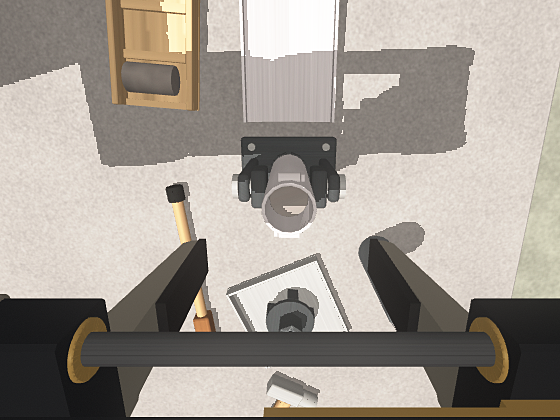

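The bit's open top ring is centred at about (290,208) px, the vice base's far edge is at v=137 from u=242 to 336, and the rail's near end is at v≈123.

```bash
python3 - <<'E'
from h import *
P=lambda u,v,z:print(px('w4.png',u,v,z).round(4))
P(290,208,.205);P(242,137,.015);P(336,137,.015);P(241,123,.064);P(344,123,.064);P(176,185,.026)
i=cv2.imread('pics/w4.png')[165:245,235:345];g=cv2.cvtColor(i,cv2.COLOR_BGR2GRAY)
print(cv2.HoughCircles(cv2.medianBlur(g,3),cv2.HOUGH_GRADIENT_ALT,1.5,5,param1=120,param2=.5,minRadius=15,maxRadius=35))
E
```

```text
[0.6165 0.0346 0.205 ]
[0.5537 0.0765 0.015 ]
[0.6798 0.0748 0.015 ]
[0.5602 0.0968 0.064 ]
[0.6817 0.0952 0.064 ]
[0.4617 0.0142 0.026 ]
[[[55.5     43.5     25.79744]]]
```

>>> apply_moves([
  [0.06, 0.02, 1, 0, 0, 0, 0],
  [0, 0, 1, 0, 0, 0, 0],
  [0, 0, 1, 0, 0, 0, 0],
  [0, 0, 1, 0, 0, 0, 0],
  [0, 0, 0.8, 0, 0, 0, 0],
  [0, 0, 0.4, 0, 0, 0, 0],
  [0, 0, 0, 0, 0, 0, 255],
  [0, 0, 0, 0, 0, 0, 255],
  [0, 0, 0, 0, 0, 0, 255],
  [0, 0, 0, 0, 0, 0, 255],
  [0, 0, 0, 0, 0, 0, 255],
  [0, 0, 0, 0, 0, 0, 255],
])

```text
clock: 17.52
eef_pos: [0.6169, 0.0326, 0.3515]
orientation: [0.712, 0.702, 0.0, 0.0]
wrist_force: [-1.0, 0.6, 2.9]
opening: 0.487
gripper_force: 30.0
```

>>> apply_moves([
  [0, 0, 0, 0, 0, 0, 255],
  [0, 0, 0, 0, 0, 0, 255],
])

```text
clock: 17.77
eef_pos: [0.6169, 0.0326, 0.3514]
orientation: [0.712, 0.702, 0.0, -0.0]
wrist_force: [-2.4, 0.7, 4.8]
opening: 0.484
gripper_force: 30.0
```

>>> apply_moves([
  [-0.54, 0, 0.016, 0, 0.037, 0, 255],
  [-0.54, 0, 0.016, 0, 0.037, 0, 255],
  [-0.54, 0, 0.016, 0, 0.037, 0, 255],
  [-0.54, 0, 0.016, 0, 0.037, 0, 255],
])

```text
clock: 18.27
eef_pos: [0.6162, -0.0208, 0.3454]
orientation: [0.707, 0.697, 0.084, -0.082]
wrist_force: [-2.0, 3.8, 4.1]
opening: 0.484
gripper_force: 30.0
```

```bash
python3 - <<'E'
from h import *
st(); s=ctrl.get_state(); z=R.from_quat(s['orientation']).as_matrix()[:,2]; print(z, np.array(s['eef_pos'])+.2315*z, s['wrist_torque'])
E
```

```text
{'clock': 18.275, 'qpos': [-0.1, 0.408, 1.705, 0.269, 1.064, -0.222], 'eef_pos': [0.616, -0.021, 0.345], 'orientation': [0.707, 0.697, 0.084, -0.082], 'wrist_force': [-1.957, 3.815, 4.105], 'gripper_force': 30.001, 'opening': 0.484}
[ 0.0034127   0.23334262 -0.97238859] [0.61696526 0.03317343 0.12030338] [0.43328773 0.69087655 0.21158519]
```

>>> apply_moves([
  [-0.54, 0, 0.016, 0, 0.037, 0, 255],
  [-0.54, 0, 0.016, 0, 0.037, 0, 255],
  [-0.54, 0, 0.016, 0, 0.037, 0, 255],
  [-0.54, 0, 0.016, 0, 0.037, 0, 255],
  [-0.54, 0, 0.016, 0, 0.037, 0, 255],
  [-0.54, 0, 0.016, 0, 0.037, 0, 255],
  [-0.54, 0, 0.016, 0, 0.037, 0, 255],
])

```text
clock: 19.15
eef_pos: [0.615, -0.1059, 0.306]
orientation: [0.675, 0.666, 0.225, -0.222]
wrist_force: [-4.1, 3.7, 6.5]
opening: 0.485
gripper_force: 30.0
```

```bash
python3 - <<'E'
from h import *
st(); s=ctrl.get_state(); z=R.from_quat(s['orientation']).as_matrix()[:,2]; print(z, np.array(s['eef_pos'])+.2315*z, s['wrist_torque'])
E
```

```text
{'clock': 19.15, 'qpos': [-0.328, 0.529, 1.683, 0.649, 1.234, -0.633], 'eef_pos': [0.615, -0.106, 0.306], 'orientation': [0.675, 0.666, 0.225, -0.222], 'wrist_force': [-4.089, 3.733, 6.518], 'gripper_force': 30.001, 'opening': 0.485}
[ 0.00827746  0.59983458 -0.80008122] [0.61695753 0.03291283 0.12081168] [0.85157895 0.50575886 0.34533853]
```

```bash
python3 - <<'E'
from h import *
print(px('w3.png',446,88,.17),px('w2.png',145,249,.17),px('w3.png',418,88,.17))
E
```

```text
[ 0.74543317 -0.09800416  0.17      ] [ 0.74299147 -0.09451702  0.17      ] [ 0.72187892 -0.09859655  0.17      ]
```

>>> apply_moves([
  [-0.54, 0, 0.016, 0, 0.037, 0, 255],
  [-0.54, 0, 0.016, 0, 0.037, 0, 255],
  [-0.54, 0, 0.016, 0, 0.037, 0, 255],
  [-0.54, 0, 0.016, 0, 0.037, 0, 255],
  [-0.54, 0, 0.016, 0, 0.037, 0, 255],
  [-0.54, 0, 0.016, 0, 0.037, 0, 255],
  [-0.41, 0, 0.01, 0, 0.028, 0, 255],
  [0, 0, 0, 0, 0, 0, 255],
])

```text
clock: 20.15
eef_pos: [0.6141, -0.1671, 0.2382]
orientation: [0.619, 0.61, 0.353, -0.348]
wrist_force: [-1.9, -0.9, 10.1]
opening: 0.483
gripper_force: 30.0
```

```bash
python3 - <<'E'
from h import *
st(); s=ctrl.get_state(); z=R.from_quat(s['orientation']).as_matrix()[:,2]; print(z, np.array(s['eef_pos'])+.2315*z, s['wrist_torque'])
E
```

```text
{'clock': 20.15, 'qpos': [-0.475, 0.733, 1.625, 0.886, 1.48, -0.883], 'eef_pos': [0.614, -0.167, 0.238], 'orientation': [0.619, 0.61, 0.353, -0.348], 'wrist_force': [-1.897, -0.855, 10.082], 'gripper_force': 30.001, 'opening': 0.483}
[ 0.01199419  0.86072582 -0.5089275 ] [0.61691945 0.03213318 0.1203946 ] [1.40627725 0.16431753 0.31521244]
```

>>> apply_moves([
  [0, 0, 0, 0, 0, 0, 60],
  [0, 0, 0, 0, 0, 0, 0],
  [0, 0, 0, 0, 0, 0, 0],
  [0, 0, -0.5, 0, 0, 0, 0],
  [0, 0, -1, 0, 0, 0, 0],
  [0, 0, -1, 0, 0, 0, 0],
  [0, 0, -1, 0, 0, 0, 0],
  [1, 0, 0, 0, 0, 0, 0],
  [1, 0, 0, 0, 0, 0, 0],
  [1, 0, 0, 0, 0, 0, 0],
  [1, 0, 0, 0, 0, 0, 0],
  [1, 0, 0, 0, -0.11, 0, 0],
])

```text
clock: 21.65
eef_pos: [0.6138, -0.1767, 0.3904]
orientation: [0.648, 0.638, 0.295, -0.292]
wrist_force: [1.1, 0.3, -0.4]
opening: 0.998
gripper_force: 0.0
```

>>> apply_moves([
  [0, 0, 0, 0, -0.11, 0, 0],
  [0, 0, 0, 0, -0.11, 0, 0],
  [0, 0, 0, 0, -0.11, 0, 0],
  [0, 0, 0, 0, -0.11, 0, 0],
  [0, 0, 0, 0, -0.11, 0, 0],
  [0, 0, 0, 0, 0, 0, 0],
])

```text
clock: 22.4
eef_pos: [0.6141, -0.1757, 0.3912]
orientation: [0.711, 0.703, -0.001, 0.002]
wrist_force: [-0.8, 1.6, -0.7]
opening: 1.002
gripper_force: 0.0
```

```bash
python3 - <<'E'
from h import *
st(); goto([.47,-.24,.46],down(7)); save('top','t3.png'); save('wrist','w5.png')
a=cv2.imread('pics/t3.png')[125:345,170:450]; a=cv2.resize(a,None,fx=2.6,fy=2.6,interpolation=cv2.INTER_CUBIC)
cv2.imwrite('pics/t3v.png',cv2.convertScaleAbs(a,alpha=1.4))
E
```

```text
{'clock': 22.4, 'qpos': [-0.28, 0.386, 1.616, -0.004, 1.137, -0.267], 'eef_pos': [0.614, -0.176, 0.391], 'orientation': [0.711, 0.703, -0.001, 0.002], 'wrist_force': [-0.792, 1.61, -0.679], 'gripper_force': 0.0, 'opening': 1.002}
turn [ 0.001  0.003 -0.085] then shift [-1.85 -6.03 -2.75]
```

View pics/t3v.png

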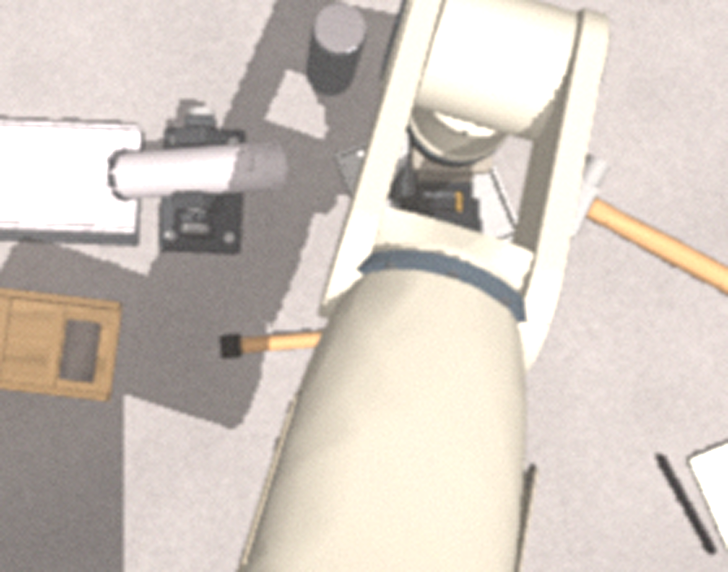

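The bit is tipped at (120–250,170), its tip over the rail's end. The rod tip is at (231,346), and the handle is hidden by the arm. I'll move above the rod and look with the wrist camera.

>>> apply_moves([
  [0, -1, -0.5, 0, 0, -0.08, 0],
  [0, -1, -0.5, 0, 0, 0, 0],
  [-0.5, -1, -0.5, 0, 0, 0, 0],
  [-0.5, -1, -0.5, 0, 0, 0, 0],
  [-0.5, -1, -0.5, 0, 0, 0, 0],
  [-0.4, -1, -0.3, 0, 0, 0, 0],
  [-1, 0, 0, 0, 0, 0, 0],
  [-1, 0, 0, 0, 0, 0, 0],
  [-1, 0, 0, 0, 0, 0, 0],
  [0, 0, 0, 0, 0, 0, 0],
])

```text
clock: 23.75
eef_pos: [0.4788, -0.3146, 0.4602]
orientation: [0.667, 0.745, -0.002, 0.001]
wrist_force: [0.6, -0.2, 0.3]
opening: 0.999
gripper_force: 0.0
```

```bash
python3 - <<'E'
from h import *
st(); save('wrist','w6.png')
print(px('t3.png',170+231/2.6,125+346/2.6,.013))
E
```

```text
{'clock': 23.75, 'qpos': [-0.583, 0.223, 1.685, -0.004, 1.232, -0.692], 'eef_pos': [0.479, -0.315, 0.46], 'orientation': [0.667, 0.745, -0.002, 0.001], 'wrist_force': [0.628, -0.178, 0.255], 'gripper_force': 0.0, 'opening': 0.999}
[ 0.45545139 -0.00358089  0.013     ]
```

View pics/w6.png

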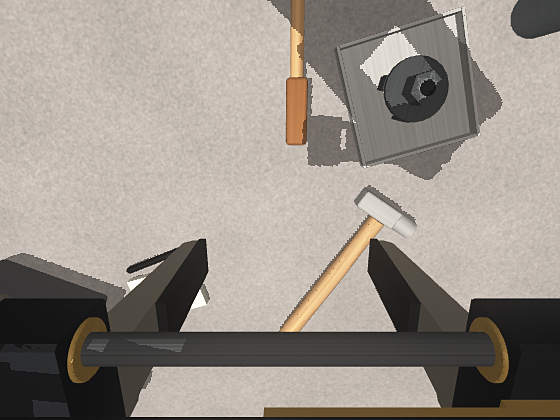

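The rod handle spans (297,78) to (296,144) in this wrist view.

```bash
python3 - <<'E'
from h import *
for u,v in((287,77),(308,79),(286,143),(306,144)): print(px('w6.png',u,v,.026).round(4))
f=px('w6.png',297.5,78,.026);b=px('w6.png',296,143.5,.026);c=(f+b)/2;print(c,f-b)
t=np.array([.4555,-.0036]); d=t-c[:2]; print(np.degrees(np.arctan2(d[1],d[0])),np.hypot(*d), np.degrees(np.arctan2(*(f-b)[1::-1])))
E
```

```text
[ 0.4637 -0.2002  0.026 ]
[ 0.4887 -0.1997  0.026 ]
[ 0.4709 -0.2771  0.026 ]
[ 0.4959 -0.2756  0.026 ]
[ 0.47979697 -0.23817036  0.026     ] [-0.00714923  0.07635659  0.        ]
95.9136497979685 0.2358253553349977 95.34897745092378
```

```bash
python3 - <<'E'
from h import *
goto([.4783,-.2231,.192],down(5.7))
E
```

```text
turn [-0.001  0.002  0.007] then shift [ 3.61  0.35 10.72]
```

>>> apply_moves([
  [1, 0.1, 0.5, 0, 0.002, 0.007, 89],
  [1, 0.1, 0.5, 0, 0, 0, 89],
  [1, 0.1, 0.5, 0, 0, 0, 89],
  [0.61, 0.05, 0.5, 0, 0, 0, 89],
  [0, 0, 1, 0, 0, 0, 89],
  [0, 0, 1, 0, 0, 0, 89],
  [0, 0, 1, 0, 0, 0, 89],
  [0, 0, 1, 0, 0, 0, 89],
  [0, 0, 1, 0, 0, 0, 89],
  [0, 0, 1, 0, 0, 0, 89],
  [0, 0, 1, 0, 0, 0, 89],
  [0, 0, 0.5, 0, 0, 0, 89],
])

```text
clock: 25.3
eef_pos: [0.4774, -0.2222, 0.2216]
orientation: [0.67, 0.742, -0.001, -0.001]
wrist_force: [-0.6, -0.0, 0.7]
opening: 0.652
gripper_force: 0.0
```

```bash
python3 - <<'E'
from h import *
st(); goto([.4783,-.2231,.192],down(5.7))
E
```

```text
{'clock': 25.3, 'qpos': [-0.438, 0.455, 1.978, -0.002, 0.71, -0.537], 'eef_pos': [0.477, -0.222, 0.222], 'orientation': [0.67, 0.742, -0.001, -0.001], 'wrist_force': [-0.586, -0.027, 0.688], 'gripper_force': 0.0, 'opening': 0.652}
turn [-0.001  0.     0.001] then shift [-0.04  0.03  1.19]
```

>>> apply_moves([
  [0, 0, 0.8, 0, 0, 0, 89],
  [0, 0, 0.4, 0, 0, 0, 89],
  [0, 0, 0, 0, 0, 0, 89],
  [0, 0, 0, 0, 0, 0, 255],
  [0, 0, 0, 0, 0, 0, 255],
  [0, 0, 0, 0, 0, 0, 255],
  [0, 0, 0, 0, 0, 0, 255],
  [0, 0, 0, 0, 0, 0, 255],
  [0, 0, 0, 0, 0, 0, 255],
  [0, 0, 0, 0, 0, 0, 255],
])

```text
clock: 26.55
eef_pos: [0.4779, -0.2227, 0.1933]
orientation: [0.671, 0.742, -0.001, 0.001]
wrist_force: [-0.4, 0.6, 6.4]
opening: 0.278
gripper_force: 30.0
```

>>> apply_moves([
  [0, 0, -0.3, 0, 0, 0, 255],
  [0, 0, -0.5, 0, 0, 0, 255],
  [0, 0, -1, 0, 0, 0, 255],
  [0, 0, -1, 0, 0, 0, 255],
  [0, 0, -1, 0, 0, 0, 255],
  [0, 0, -1, 0, 0, 0, 255],
  [0, 0, -1, 0, 0, 0, 255],
  [0, 0, -1, 0, 0, 0, 255],
  [0, 0, -1, 0, 0, 0, 255],
  [0, 0, 0, 0, 0, 0, 255],
])

```text
clock: 27.8
eef_pos: [0.4781, -0.2224, 0.3901]
orientation: [0.671, 0.742, -0.0, 0.002]
wrist_force: [0.0, 0.0, -1.5]
opening: 0.282
gripper_force: 30.0
```

```bash
python3 - <<'E'
from h import *
st(); save('wrist','w7.png'); save('scene','s7.png')
cv2.imwrite('pics/c7.png',np.vstack([cv2.imread('pics/w7.png')[:300],cv2.convertScaleAbs(cv2.resize(cv2.imread('pics/s7.png')[140:290,170:450],(560,300)),alpha=1.6)]))
E
```

```text
{'clock': 27.8, 'qpos': [-0.438, 0.216, 1.858, -0.002, 1.064, -0.538], 'eef_pos': [0.478, -0.222, 0.39], 'orientation': [0.671, 0.742, -0.0, 0.002], 'wrist_force': [0.046, 0.038, -1.487], 'gripper_force': 29.999, 'opening': 0.282}
```

View pics/c7.png

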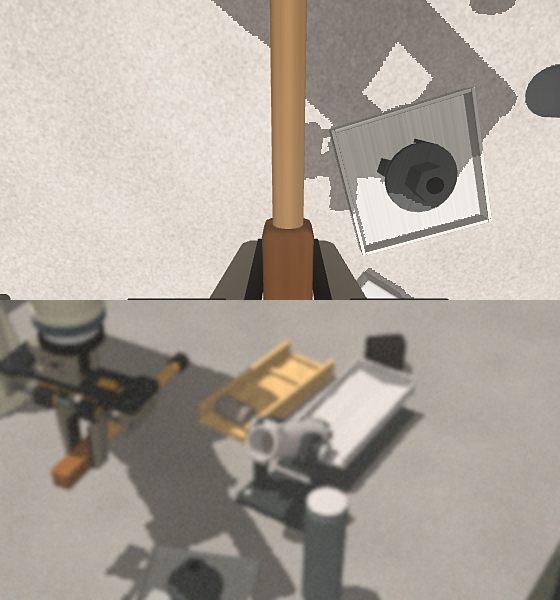

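```bash
python3 - <<'E'
from h import *
s=ctrl.get_state();R0=R.from_quat(s['orientation']).as_matrix();p=np.array(s['eef_pos'])
for x in(.025,.06,.1,.14):
  for z in(.179,.169,.189):
    print(x,z,proj('w7.png',p+R0@[x,0,z]).round(1),[proj('w7.png',p+R0@[x,y,z])[0].round(1) for y in(-.008,.008)])
i=cv2.imread('pics/w7.png')
for v in(2,100,200): print(v,[int(x) for x in np.where(i[v,230:340,2].astype(int)-i[v,230:340,0]>35)[0][[0,-1]]+230])
# scene image: handle back, junction predicted
for x in(-.055,.025,.235):
  print(x,proj('s7.png',p+R0@[x,0,.179]).round(1), ((proj('s7.png',p+R0@[x,0,.179])-[170,140])*2+[0,300]).round(0))
E
```

```text
0.025 0.179 [287.4 220.5] [np.float64(272.1), np.float64(302.7)]
0.025 0.169 [287.4 227.2] [np.float64(271.2), np.float64(303.7)]
0.025 0.189 [287.4 214.4] [np.float64(272.9), np.float64(301.9)]
0.06 0.179 [287.3 153.2] [np.float64(271.0), np.float64(303.6)]
0.06 0.169 [287.4 156.1] [np.float64(270.0), np.float64(304.7)]
0.06 0.189 [287.3 150.6] [np.float64(271.9), np.float64(302.7)]
0.1 0.179 [287.2  65.2] [np.float64(269.7), np.float64(304.8)]
0.1 0.169 [287.3  62.4] [np.float64(268.5), np.float64(306.0)]
0.1 0.189 [287.2  67.8] [np.float64(270.7), np.float64(303.7)]
0.14 0.179 [287.1 -37.4] [np.float64(268.1), np.float64(306.1)]
0.14 0.169 [287.1 -48.1] [np.float64(266.7), np.float64(307.5)]
0.14 0.189 [287.1 -28. ] [np.float64(269.3), np.float64(304.8)]
2 [270, 306]
100 [271, 304]
200 [272, 303]
-0.055 [200.1 229.4] [ 60. 479.]
0.025 [219.  210.6] [ 98. 441.]
0.235 [261.3 168.2] [183. 356.]
```

```bash
cat >> h.py <<'E'
piv=np.array([.6169,.0325,.1203]); dd=np.array([.012,.861,-.509]); dd/=np.linalg.norm(dd)
def rodpose(tipdist,lx=.235,lz=.179):  # tipdist: tip position along axis from pivot (crown=+.085)
    y=np.cross([0,0,-1.],dd); y=y/np.linalg.norm(y); z=np.cross(dd,y); Rt=np.c_[dd,y,z]
    return piv+dd*tipdist-Rt@[lx,0,lz],Rt
E
python3 - <<'E'
from h import *
p,Rt=rodpose(-.115); print(p,Rt.round(3)); goto(p,Rt)
E
```

```text
[ 0.61397052 -0.17769047  0.45249329] [[ 0.012  1.    -0.007]
 [ 0.861 -0.014 -0.509]
 [-0.509  0.    -0.861]]
turn [ 0.019 -0.338  0.071] then shift [ 0.28  5.43 -3.17]
```

>>> apply_moves([
  [0, 0, -1, 0, 0, 0, 255],
  [0, 0, -1, 0, 0, 0, 255],
  [0, 0, -1, 0, 0, 0, 255],
  [0, 0, 0, 0.0048, -0.0845, 0.0178, 255],
  [0, 0, 0, 0.0048, -0.0845, 0.0178, 255],
  [0, 0, 0, 0.0048, -0.0845, 0.0178, 255],
  [0, 0, 0, 0.0048, -0.0845, 0.0178, 255],
  [0, 0, 0, 0, 0, 0, 255],
])

```text
clock: 28.9
eef_pos: [0.4776, -0.2213, 0.4612]
orientation: [0.686, 0.679, -0.188, 0.183]
wrist_force: [-0.2, -0.1, -1.8]
opening: 0.28
gripper_force: 30.0
```

```bash
python3 - <<'E'
from h import *
st(); p,Rt=rodpose(-.115); goto(p,Rt)
E
```

```text
{'clock': 28.9, 'qpos': [-0.279, 0.12, 1.861, -0.586, 1.088, -0.009], 'eef_pos': [0.478, -0.221, 0.461], 'orientation': [0.686, 0.679, -0.188, 0.183], 'wrist_force': [-0.197, -0.116, -1.79], 'gripper_force': 29.999, 'opening': 0.28}
turn [-0.001 -0.002  0.002] then shift [ 1.75  5.43 -0.62]
```

>>> apply_moves([
  [0, 1, -0.31, 0, -0.002, 0.002, 255],
  [0, 1, -0.31, 0, 0, 0, 255],
  [0, 1, 0, 0, 0, 0, 255],
  [0, 1, 0, 0, 0, 0, 255],
  [0, 1, 0, 0, 0, 0, 255],
  [0, 0.43, 0, 0, 0, 0, 255],
  [0.9, 0, 0, 0, 0, 0, 255],
  [0.8, 0, 0, 0, 0, 0, 255],
  [0, 0, 0, 0, 0, 0, 255],
])

```text
clock: 30.02
eef_pos: [0.6139, -0.1789, 0.4536]
orientation: [0.687, 0.677, -0.189, 0.185]
wrist_force: [-0.4, -0.5, -1.8]
opening: 0.279
gripper_force: 30.0
```

```bash
python3 - <<'E'
from h import *
st(); p,Rt=rodpose(-.115); goto(p,Rt); save('scene','s8.png'); save('wrist','w8.png'); save('top','t8.png')
a=cv2.resize(cv2.imread('pics/s8.png')[140:290,230:430],(560,420),interpolation=cv2.INTER_CUBIC)
b=cv2.imread('pics/w8.png')[0:180]
cv2.imwrite('pics/c8.png',np.vstack([cv2.convertScaleAbs(a,alpha=1.6),b]))
for q in(-.085,.085,-.115): print(q,proj('s8.png',piv+dd*q).round(1),proj('w8.png',piv+dd*q).round(1))
E
```

```text
{'clock': 30.025, 'qpos': [-0.152, 0.327, 1.613, -0.576, 1.187, 0.08], 'eef_pos': [0.614, -0.179, 0.454], 'orientation': [0.687, 0.677, -0.189, 0.185], 'wrist_force': [-0.357, -0.48, -1.782], 'gripper_force': 29.999, 'opening': 0.279}
turn [-0.001  0.001 -0.   ] then shift [0.06 0.   0.01]
-0.085 [300.5 210.7] [ 290.6 -522.8]
0.085 [327.8 207.4] [  292.  -2232.1]
-0.115 [295.1 211.4] [ 290.5 -379.5]
```

View pics/c8.png

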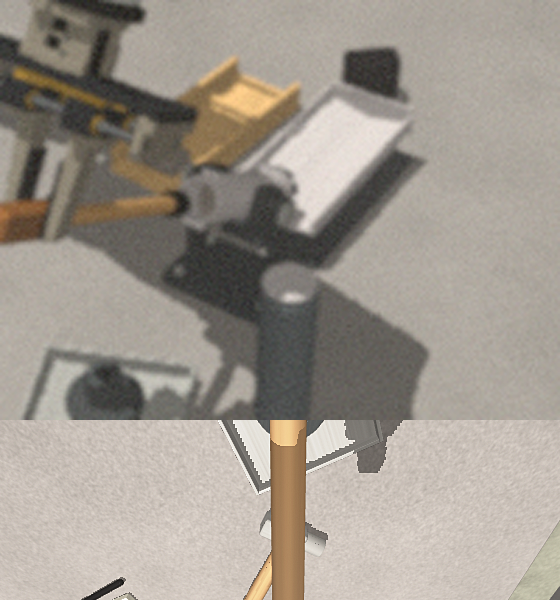

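The rod tip at about (180,202) lines up with the bit mouth at (203,198) and matches the predicted position. I'll insert it now.

>>> apply_moves([
  [0.4, 0, 0, 0, 0, 0, 255],
  [0.4, 0, 0, 0, 0, 0, 255],
  [0.4, 0, 0, 0, 0, 0, 255],
  [0.4, 0, 0, 0, 0, 0, 255],
  [0.4, 0, 0, 0, 0, 0, 255],
])

```text
clock: 30.8
eef_pos: [0.6151, -0.1362, 0.4288]
orientation: [0.687, 0.676, -0.188, 0.186]
wrist_force: [0.0, 0.1, -0.9]
opening: 0.283
gripper_force: 30.0
```

>>> apply_moves([
  [0.3, 0, 0, 0, 0, 0, 255],
  [0.3, 0, 0, 0, 0, 0, 255],
  [0.3, 0, 0, 0, 0, 0, 255],
])

```text
clock: 31.18
eef_pos: [0.6155, -0.118, 0.4182]
orientation: [0.687, 0.676, -0.189, 0.187]
wrist_force: [-0.4, -11.0, 5.7]
opening: 0.279
gripper_force: 30.0
```

>>> apply_moves([
  [0.3, 0, 0, 0, 0, 0, 255],
  [0.3, 0, 0, 0, 0, 0, 255],
  [0.3, 0, 0, 0, 0, 0, 255],
])

```text
clock: 31.55
eef_pos: [0.6159, -0.0988, 0.407]
orientation: [0.687, 0.676, -0.189, 0.187]
wrist_force: [-1.0, -4.8, 2.3]
opening: 0.278
gripper_force: 30.0
```

```bash
python3 - <<'E'
from h import *
st(); p,Rt=rodpose(-.115); w,d=goto(p,Rt); print('tip at',-.115-d[0]*.025, Rt.T@ctrl.get_state()['wrist_force'])
E
```

```text
{'clock': 31.55, 'qpos': [-0.022, 0.362, 1.672, -0.59, 1.173, 0.248], 'eef_pos': [0.616, -0.099, 0.407], 'orientation': [0.687, 0.676, -0.189, 0.187], 'wrist_force': [-1.003, -4.799, 2.312], 'gripper_force': 29.999, 'opening': 0.278}
turn [ 0.001  0.003 -0.002] then shift [-3.64 -0.03  0.04]
tip at -0.023901397703842572 [-5.31917539 -0.93566897  0.45851147]
```

>>> apply_moves([
  [0.3, 0, 0, 0, 0, 0, 255],
  [0.3, 0, 0, 0, 0, 0, 255],
  [0.3, 0, 0, 0, 0, 0, 255],
  [0.3, 0, 0, 0, 0, 0, 255],
  [0.3, 0, 0, 0, 0, 0, 255],
])

```text
clock: 32.17
eef_pos: [0.6165, -0.067, 0.3882]
orientation: [0.687, 0.676, -0.189, 0.188]
wrist_force: [-0.5, -10.3, 5.5]
opening: 0.281
gripper_force: 30.0
```

>>> apply_moves([
  [0.3, 0, 0, 0, 0, 0, 255],
  [0.3, 0, 0, 0, 0, 0, 255],
  [0.3, 0, 0, 0, 0, 0, 255],
  [0.3, 0, 0, 0, 0, 0, 255],
  [0.3, 0, 0, 0, 0, 0, 255],
])

```text
clock: 32.8
eef_pos: [0.6171, -0.0344, 0.3687]
orientation: [0.687, 0.676, -0.189, 0.187]
wrist_force: [-1.2, -5.1, 3.4]
opening: 0.282
gripper_force: 30.0
```

```bash
python3 - <<'E'
from h import *
st(); p,Rt=rodpose(-.115); w,d=goto(p,Rt); print('tip at',-.115-d[0]*.025, Rt.T@ctrl.get_state()['wrist_force'])
E
```

```text
{'clock': 32.8, 'qpos': [0.082, 0.406, 1.698, -0.589, 1.165, 0.373], 'eef_pos': [0.617, -0.034, 0.369], 'orientation': [0.687, 0.676, -0.189, 0.187], 'wrist_force': [-1.214, -5.098, 3.36], 'gripper_force': 30.0, 'opening': 0.282}
turn [ 0.001  0.003 -0.002] then shift [-6.64 -0.04  0.03]
tip at 0.05102929236350777 [-6.11231718 -1.14331215 -0.28966946]
```

>>> apply_moves([
  [0.3, 0, 0, 0, 0, 0, 255],
  [0.3, 0, 0, 0, 0, 0, 255],
  [0.3, 0, 0, 0, 0, 0, 255],
  [0.3, 0, 0, 0, 0, 0, 255],
  [0.3, 0, 0, 0, 0, 0, 255],
  [0.3, 0, 0, 0, 0, 0, 255],
])

```text
clock: 33.55
eef_pos: [0.6178, 0.0035, 0.3461]
orientation: [0.688, 0.675, -0.189, 0.188]
wrist_force: [1.0, -3.0, 1.6]
opening: 0.281
gripper_force: 30.0
```

>>> apply_moves([
  [0.2, 0, 0, 0, 0, 0, 255],
  [0.2, 0, 0, 0, 0, 0, 255],
  [0.2, 0, 0, 0, 0, 0, 255],
  [0, 0, 0, 0, 0, 0, 255],
])

```text
clock: 34.05
eef_pos: [0.6176, 0.0184, 0.3368]
orientation: [0.687, 0.676, -0.188, 0.186]
wrist_force: [-0.3, -1.2, -2.0]
opening: 0.278
gripper_force: 30.0
```

```bash
python3 - <<'E'
from h import *
st(); p,Rt=rodpose(-.115); w,d=goto(p,Rt); print('tip at',-.115-d[0]*.025, Rt.T@ctrl.get_state()['wrist_force']); save('top','t9.png'); save('wrist','w9.png'); save('scene','s9.png')
a=cv2.resize(cv2.imread('pics/s9.png')[140:260,250:410],(560,420),interpolation=cv2.INTER_CUBIC)
b=cv2.imread('pics/w9.png')[:180]
cv2.imwrite('pics/c9.png',np.vstack([cv2.convertScaleAbs(a,alpha=1.5),b]))
E
```

```text
{'clock': 34.05, 'qpos': [0.165, 0.453, 1.705, -0.58, 1.159, 0.466], 'eef_pos': [0.618, 0.018, 0.337], 'orientation': [0.687, 0.676, -0.188, 0.186], 'wrist_force': [-0.296, -1.21, -2.015], 'gripper_force': 29.999, 'opening': 0.278}
turn [-0.     0.001 -0.001] then shift [-9.11 -0.04  0.01]
tip at 0.11269974321710614 [-0.01983347 -0.27862646  2.35245585]
```

View pics/c9.png

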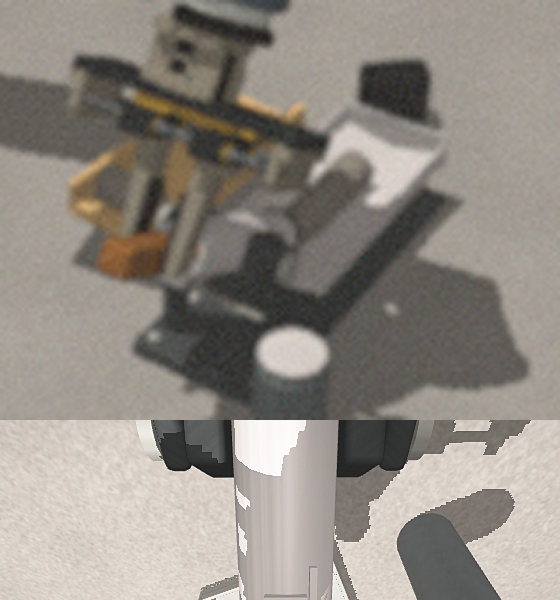

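The two cores lie end to end in the rail at about (300–365,165–220), and the rod is fully through. I'll retract it now.

>>> apply_moves([
  [-0.5, 0, 0, 0, 0, 0, 255],
  [-0.8, 0, 0, 0, 0, 0, 255],
  [-0.8, 0, 0, 0, 0, 0, 255],
  [-0.8, 0, 0, 0, 0, 0, 255],
  [-0.8, 0, 0, 0, 0, 0, 255],
  [-0.8, 0, 0, 0, 0, 0, 255],
  [-0.8, 0, 0, 0, 0, 0, 255],
  [-0.8, 0, 0, 0, 0, 0, 255],
  [-0.8, 0, 0, 0, 0, 0, 255],
  [-0.8, 0, 0, 0, 0, 0, 255],
  [-1, 0, 0, 0, 0, 0, 255],
  [-1, 0, 0, 0, 0, 0, 255],
])

```text
clock: 35.7
eef_pos: [0.614, -0.1919, 0.4618]
orientation: [0.687, 0.676, -0.188, 0.186]
wrist_force: [-0.9, 0.5, -1.5]
opening: 0.282
gripper_force: 30.0
```

>>> apply_moves([
  [-1, 0, 0, 0, 0, 0, 255],
  [0, -1, 0, 0, 0, 0, 255],
  [0, -1, 0, 0, 0, 0, 255],
  [0, -1, 0, 0, 0, 0, 255],
  [0, -1, 0, 0, 0, 0, 255],
  [0, -1, 0, 0, 0, 0, 255],
  [0, -0.45, 0, 0, 0, 0, 255],
  [0, 0, 0, -0.0048, 0.0845, -0.0178, 255],
  [0, 0, 0, -0.0048, 0.0845, -0.0178, 255],
  [0, 0, 0, -0.0048, 0.0845, -0.0178, 255],
  [0, 0, 0, -0.0048, 0.0845, -0.0178, 255],
  [0, 0, 0, 0, 0, 0, 255],
])

```text
clock: 37.2
eef_pos: [0.4778, -0.211, 0.4739]
orientation: [0.672, 0.74, -0.002, 0.002]
wrist_force: [0.2, -0.5, -2.0]
opening: 0.282
gripper_force: 30.0
```

```bash
python3 - <<'E'
from h import *
st(); goto([.472,-.2231,.193],down(5.7)); save('wrist','w10.png'); save('top','t10.png')
s=ctrl.get_state();R0=R.from_quat(s['orientation']).as_matrix();p=np.array(s['eef_pos'])
i=cv2.imread('pics/w10.png')
for v in(2,100,200): print(v,[int(x) for x in np.where(i[v,230:340,2].astype(int)-i[v,230:340,0]>35)[0][[0,-1]]+230])
cv2.imwrite('pics/t10v.png',cv2.convertScaleAbs(np.hstack([cv2.resize(cv2.imread('pics/t10.png')[150:250,110:270],(640,400),interpolation=cv2.INTER_CUBIC)]),alpha=1.2))
E
```

```text
{'clock': 37.2, 'qpos': [-0.417, 0.128, 1.77, -0.005, 1.24, -0.512], 'eef_pos': [0.478, -0.211, 0.474], 'orientation': [0.672, 0.74, -0.002, 0.002], 'wrist_force': [0.202, -0.474, -1.972], 'gripper_force': 29.999, 'opening': 0.282}
turn [ 0.001  0.004 -0.002] then shift [-0.46 -0.28 11.24]
2 [269, 306]
100 [270, 304]
200 [272, 303]
```

View pics/t10v.png

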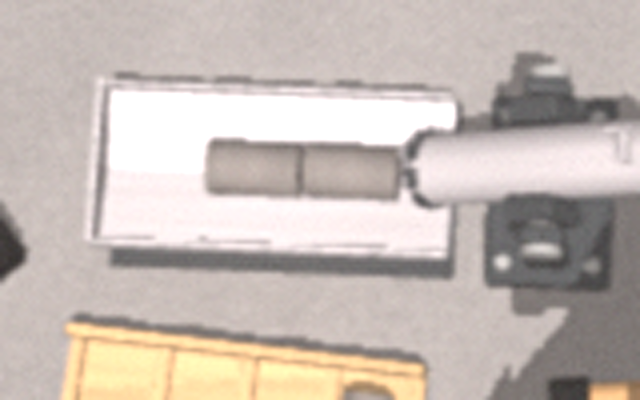

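>>> apply_moves([
  [-0.46, -0.28, 1, 0, 0.004, -0.002, 255],
  [0, 0, 1, 0, 0, 0, 255],
  [0, 0, 1, 0, 0, 0, 255],
  [0, 0, 1, 0, 0, 0, 255],
  [0, 0, 1, 0, 0, 0, 255],
  [0, 0, 1, 0, 0, 0, 255],
  [0, 0, 1, 0, 0, 0, 255],
  [0, 0, 1, 0, 0, 0, 255],
  [0, 0, 1, 0, 0, 0, 255],
  [0, 0, 1, 0, 0, 0, 255],
  [0, 0, 0.6, 0, 0, 0, 255],
  [0, 0, 0.3, 0, 0, 0, 255],
])

```text
clock: 38.8
eef_pos: [0.472, -0.2216, 0.2007]
orientation: [0.67, 0.742, 0.0, -0.0]
wrist_force: [1.0, 0.4, -0.9]
opening: 0.282
gripper_force: 30.0
```

>>> apply_moves([
  [0, 0, 0.15, 0, 0, 0, 255],
  [0, 0, 0.08, 0, 0, 0, 255],
  [0, 0, 0, 0, 0, 0, 255],
])

```text
clock: 39.17
eef_pos: [0.472, -0.2219, 0.1959]
orientation: [0.67, 0.742, 0.001, 0.0]
wrist_force: [-0.1, 0.2, -1.1]
opening: 0.282
gripper_force: 30.0
```

```bash
python3 - <<'E'
from h import *
st()
for u in(398,300,206): print(px('t10.png',110+u/4,150+170/4,.07))
E
```

```text
{'clock': 39.175, 'qpos': [-0.443, 0.494, 1.999, 0.003, 0.649, -0.546], 'eef_pos': [0.472, -0.222, 0.196], 'orientation': [0.67, 0.742, 0.001, 0.0], 'wrist_force': [-0.063, 0.231, -1.134], 'gripper_force': 29.999, 'opening': 0.282}
[0.61823657 0.12717728 0.07      ]
[0.61675696 0.19030036 0.07      ]
[0.61533939 0.25077697 0.07      ]
```

>>> apply_moves([
  [0, 0, 0.06, 0, 0, 0, 255],
  [0, 0, 0.06, 0, 0, 0, 255],
  [0, 0, 0, 0, 0, 0, 255],
])

```text
clock: 39.55
eef_pos: [0.4721, -0.2217, 0.1931]
orientation: [0.67, 0.742, 0.001, -0.0]
wrist_force: [-0.7, 5.1, 6.7]
opening: 0.28
gripper_force: 30.0
```

>>> apply_moves([
  [0, 0, 0, 0, 0, 0, 89],
  [0, 0, 0, 0, 0, 0, 89],
  [0, 0, 0, 0, 0, 0, 89],
  [0, 0, -0.5, 0, 0, 0, 89],
  [0, 0, -1, 0, 0, 0, 89],
  [0, 0, -1, 0, 0, 0, 89],
  [0, 0, -1, 0, 0, 0, 89],
  [0, 0, -1, 0, 0, 0, 0],
  [0, 0, -1, 0, 0, 0, 0],
  [0, 0, -1, 0, 0, 0, 0],
  [0, 0, -1, 0, 0, 0, 0],
  [0, 0, -1, 0, 0, 0, 0],
])

```text
clock: 41.05
eef_pos: [0.4714, -0.222, 0.4068]
orientation: [0.67, 0.742, 0.001, 0.0]
wrist_force: [-0.2, 0.0, -0.6]
opening: 1.002
gripper_force: 0.0
```

```bash
python3 - <<'E'
from h import *
st(); goto([.614,-.176,.395],down(-.7))
E
```

```text
{'clock': 41.05, 'qpos': [-0.443, 0.189, 1.852, 0.002, 1.1, -0.545], 'eef_pos': [0.471, -0.222, 0.407], 'orientation': [0.67, 0.742, 0.001, 0.0], 'wrist_force': [-0.212, 0.034, -0.619], 'gripper_force': 0.0, 'opening': 1.002}
turn [ 0.001 -0.001  0.072] then shift [1.91 5.68 0.47]
```

>>> apply_moves([
  [0, 0, 0, 0, 0, 0.072, 0],
  [0.4, 1, 0.1, 0, 0, 0, 0],
  [0.4, 1, 0.1, 0, 0, 0, 0],
  [0.4, 1, 0.1, 0, 0, 0, 0],
  [0.4, 1, 0.1, 0, 0, 0, 0],
  [0.3, 1, 0.07, 0, 0, 0, 0],
  [0, 0.68, 0, 0, 0, 0, 0],
  [0, 0, 0, 0, 0.11, 0, 0],
  [0, 0, 0, 0, 0.11, 0, 0],
  [0, 0, 0, 0, 0.11, 0, 0],
  [0, 0, 0, 0, 0.11, 0, 0],
  [0, 0, 0, 0, 0.11, 0, 0],
])

```text
clock: 42.55
eef_pos: [0.6148, -0.1766, 0.3937]
orientation: [0.644, 0.638, 0.301, -0.296]
wrist_force: [-0.1, 0.2, -1.2]
opening: 1.001
gripper_force: 0.0
```

>>> apply_moves([
  [0, 0, 0, 0, 0.11, 0, 0],
  [0, 0, 0, 0, 0, 0, 0],
])

```text
clock: 42.8
eef_pos: [0.6144, -0.177, 0.3919]
orientation: [0.618, 0.61, 0.353, -0.349]
wrist_force: [0.2, -0.9, -0.6]
opening: 1.001
gripper_force: 0.0
```

```bash
cat >> h.py <<'E'
def bitpose(back):
    y=np.cross([0,0,-1.],dd); y/=np.linalg.norm(y); return piv-dd*back, np.c_[np.cross(y,dd),y,dd]
E
python3 - <<'E'
from h import *
st(); p,Rt=bitpose(.2315); print(p,Rt.round(2)); goto(p,Rt)
E
```

```text
{'clock': 42.8, 'qpos': [-0.487, 0.548, 1.554, 0.877, 1.654, -0.692], 'eef_pos': [0.614, -0.177, 0.392], 'orientation': [0.618, 0.61, 0.353, -0.349], 'wrist_force': [0.186, -0.879, -0.603], 'gripper_force': 0.0, 'opening': 1.001}
[ 0.61412276 -0.16676711  0.23810134] [[ 0.01  1.    0.01]
 [ 0.51 -0.01  0.86]
 [ 0.86  0.   -0.51]]
turn [-0.001 -0.001 -0.   ] then shift [-5.09 -0.02  3.48]
```

>>> apply_moves([
  [-1, 0, 0, 0, 0, 0, 0],
  [-1, 0, 0, 0, 0, 0, 0],
  [-1, 0, 0, 0, 0, 0, 0],
  [-1, 0, 0, 0, 0, 0, 0],
  [-1, 0, 0, 0, 0, 0, 0],
  [-0.09, 0, 0.4, 0, 0, 0, 0],
  [0, 0, 0.8, 0, 0, 0, 0],
  [0, 0, 0.8, 0, 0, 0, 0],
  [0, 0, 0.8, 0, 0, 0, 0],
  [0, 0, 0.68, 0, 0, 0, 0],
  [0, 0, 0, 0, 0, 0, 0],
  [0, 0, 0, 0, 0, 0, 255],
])

```text
clock: 44.3
eef_pos: [0.6147, -0.166, 0.2399]
orientation: [0.617, 0.611, 0.353, -0.348]
wrist_force: [0.1, -0.5, 0.1]
opening: 0.916
gripper_force: 0.0
```

>>> apply_moves([
  [0, 0, 0, 0, 0, 0, 255],
  [0, 0, 0, 0, 0, 0, 255],
  [0, 0, 0, 0, 0, 0, 255],
  [0, 0, 0, 0, 0, 0, 255],
  [0, 0, 0, 0, 0, 0, 255],
  [0, 0, 0, 0, 0, 0, 255],
  [0, 0, 0, 0, 0, 0, 255],
])

```text
clock: 45.18
eef_pos: [0.6144, -0.1661, 0.2397]
orientation: [0.618, 0.61, 0.353, -0.349]
wrist_force: [-2.1, -2.6, 1.6]
opening: 0.484
gripper_force: 30.0
```

>>> apply_moves([
  [0.54, 0, 0.016, 0, -0.037, 0, 255],
  [0.54, 0, 0.016, 0, -0.037, 0, 255],
  [0.54, 0, 0.016, 0, -0.037, 0, 255],
])

```text
clock: 45.55
eef_pos: [0.6147, -0.1422, 0.2723]
orientation: [0.647, 0.639, 0.297, -0.293]
wrist_force: [-0.3, 1.6, -8.6]
opening: 0.485
gripper_force: 30.0
```

```bash
python3 - <<'E'
from h import *
st(); s=ctrl.get_state(); z=R.from_quat(s['orientation']).as_matrix()[:,2]; print(z, np.array(s['eef_pos'])+.2315*z, s['wrist_torque'])
E
```

```text
{'clock': 45.55, 'qpos': [-0.418, 0.633, 1.655, 0.792, 1.366, -0.786], 'eef_pos': [0.615, -0.142, 0.272], 'orientation': [0.647, 0.639, 0.297, -0.293], 'wrist_force': [-0.296, 1.596, -8.643], 'gripper_force': 29.996, 'opening': 0.485}
[ 0.0094571   0.75816711 -0.65199171] [0.61686299 0.03330435 0.12136003] [-1.07398573 -0.18118677 -0.41588797]
```

>>> apply_moves([
  [0.54, 0, 0.016, 0, -0.037, 0, 255],
  [0.54, 0, 0.016, 0, -0.037, 0, 255],
  [0.54, 0, 0.016, 0, -0.037, 0, 255],
  [0.54, 0, 0.016, 0, -0.037, 0, 255],
  [0.54, 0, 0.016, 0, -0.037, 0, 255],
  [0.54, 0, 0.016, 0, -0.037, 0, 255],
  [0.54, 0, 0.016, 0, -0.037, 0, 255],
  [0.54, 0, 0.016, 0, -0.037, 0, 255],
  [0.54, 0, 0.016, 0, -0.037, 0, 255],
  [0.54, 0, 0.016, 0, -0.037, 0, 255],
  [0.54, 0, 0.016, 0, -0.037, 0, 255],
  [0.54, 0, 0.016, 0, -0.037, 0, 255],
])

```text
clock: 47.05
eef_pos: [0.6163, -0.0036, 0.3485]
orientation: [0.709, 0.701, 0.058, -0.057]
wrist_force: [10.7, -2.3, -31.3]
opening: 0.484
gripper_force: 30.0
```

```bash
python3 - <<'E'
from h import *
st(); s=ctrl.get_state(); z=R.from_quat(s['orientation']).as_matrix()[:,2]; print(z, np.array(s['eef_pos'])+.2315*z, s['wrist_torque'])
E
```

```text
{'clock': 47.05, 'qpos': [-0.053, 0.399, 1.705, 0.187, 1.051, -0.135], 'eef_pos': [0.616, -0.004, 0.349], 'orientation': [0.709, 0.701, 0.058, -0.057], 'wrist_force': [10.701, -2.305, -31.297], 'gripper_force': 29.993, 'opening': 0.484}
[ 0.00253846  0.16167366 -0.98684101] [0.61688056 0.03383789 0.1200962 ] [-1.24326365 -1.41492247 -0.43042608]
```

>>> apply_moves([
  [0.5, 0, 0.05, 0, -0.034, 0, 255],
  [0.5, 0, 0.05, 0, -0.034, 0, 255],
  [0.48, 0, 0.04, 0, -0.033, 0, 255],
  [0, 0, 0, 0, 0, 0, 255],
])

```text
clock: 47.55
eef_pos: [0.6167, 0.0335, 0.3512]
orientation: [0.711, 0.704, 0.002, -0.001]
wrist_force: [5.4, -5.6, -9.5]
opening: 0.483
gripper_force: 30.0
```

```bash
python3 - <<'E'
from h import *
st(); s=ctrl.get_state(); z=R.from_quat(s['orientation']).as_matrix()[:,2]; print(z, np.array(s['eef_pos'])+.2315*z, s['wrist_torque'])
E
```

```text
{'clock': 47.55, 'qpos': [0.051, 0.395, 1.7, 0.005, 1.046, 0.058], 'eef_pos': [0.617, 0.034, 0.351], 'orientation': [0.711, 0.704, 0.002, -0.001], 'wrist_force': [5.424, -5.599, -9.518], 'gripper_force': 29.998, 'opening': 0.483}
[ 0.0012655   0.00426643 -0.9999901 ] [0.61699813 0.03451237 0.11974517] [-1.42423988 -0.42510664 -0.17527169]
```

>>> apply_moves([
  [0, 0, 0, 0, 0, 0, 60],
  [0, 0, 0, 0, 0, 0, 0],
  [0, 0, 0, 0, 0, 0, 0],
  [0, 0, -0.5, 0, 0, 0, 0],
  [0, 0, -1, 0, 0, 0, 0],
  [0, 0, -1, 0, 0, 0, 0],
  [0, 0, -1, 0, 0, 0, 0],
  [0.5, 0, -1, 0, 0, 0, 0],
  [1, 0, 0, 0, 0, 0, 102],
  [1, 0, 0, 0, 0, 0, 102],
  [1, 0, 0, 0, 0, 0, 102],
  [0, 0, 0, 0, 0, 0, 102],
])

```text
clock: 49.05
eef_pos: [0.6177, 0.1208, 0.4655]
orientation: [0.711, 0.704, 0.003, -0.002]
wrist_force: [0.4, 0.1, 0.2]
opening: 0.61
gripper_force: 0.0
```

```bash
python3 - <<'E'
from h import *
st(); save('wrist','w11.png')
print([proj('w11.png',[.617,y,.07]).round(0) for y in(.127,.19,.25)])
E
```

```text
{'clock': 49.05, 'qpos': [0.189, 0.31, 1.557, 0.008, 1.272, 0.196], 'eef_pos': [0.618, 0.121, 0.466], 'orientation': [0.711, 0.704, 0.003, -0.002], 'wrist_force': [0.432, 0.084, 0.21], 'gripper_force': 0.0, 'opening': 0.61}
[array([288., 178.]), array([287., 123.]), array([287.,  65.])]
```

View pics/w11.png

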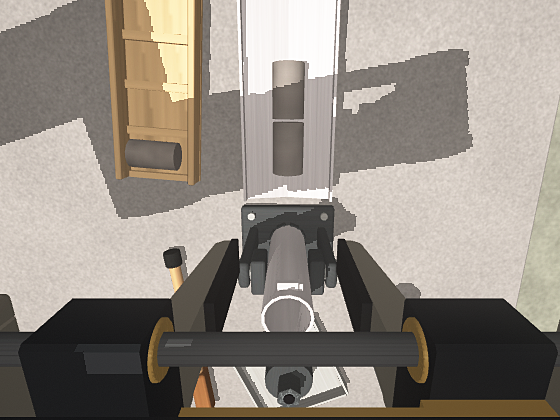

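The bit is upright again. The cores lie at u≈289, v 121–175 (near) and v 60–120 (far), and core4 is at (152,153).

```bash
python3 - <<'E'
from h import *
for u,v in((289,148),(289,90),(289,62),(288,175)): print(px('w11.png',u,v,.072).round(4))
# box features: rib lines (z .014) left/right ends
for u,v in((128,128),(181,137),(125,86),(186,92),(123,36),(187,46)): print('rib',px('w11.png',u,v,.014).round(4))
print('c4',px('w11.png',152,153,.04).round(4))
goto([.617,.219,.243],down(-.7))
E
```

```text
[0.6187 0.1621 0.072 ]
[0.6193 0.2243 0.072 ]
[0.6196 0.2523 0.072 ]
[0.6172 0.1311 0.072 ]
rib [0.4117 0.1836 0.014 ]
rib [0.4788 0.1715 0.014 ]
rib [0.4154 0.2346 0.014 ]
rib [0.4907 0.2267 0.014 ]
rib [0.4214 0.291  0.014 ]
rib [0.497  0.2792 0.014 ]
c4 [0.4493 0.1544 0.04  ]
turn [ 0.001 -0.005  0.001] then shift [ 3.96 -0.07  8.89]
```

>>> apply_moves([
  [1, 0, 0, 0, -0.005, 0, 102],
  [1, 0, 0, 0, 0, 0, 102],
  [1, 0, 0, 0, 0, 0, 102],
  [1, 0, 0, 0, 0, 0, 102],
  [0.08, 0, 1, 0, 0, 0, 102],
  [0, 0, 1, 0, 0, 0, 102],
  [0, 0, 1, 0, 0, 0, 102],
  [0, 0, 1, 0, 0, 0, 102],
  [0, 0, 1, 0, 0, 0, 102],
  [0, 0, 1, 0, 0, 0, 102],
  [0, 0, 1, 0, 0, 0, 102],
  [0, 0, 0.5, 0, 0, 0, 102],
])

```text
clock: 50.6
eef_pos: [0.6188, 0.2219, 0.2759]
orientation: [0.711, 0.703, -0.001, -0.0]
wrist_force: [0.1, -0.3, 0.1]
opening: 0.595
gripper_force: 0.0
```

```bash
python3 - <<'E'
from h import *
st(); goto([.6185,.222,.242],down(-.7))
E
```

```text
{'clock': 50.6, 'qpos': [0.342, 0.538, 1.658, -0.0, 0.947, 0.354], 'eef_pos': [0.619, 0.222, 0.276], 'orientation': [0.711, 0.703, -0.001, -0.0], 'wrist_force': [0.129, -0.301, 0.084], 'gripper_force': 0.0, 'opening': 0.595}
turn [-0.001  0.     0.   ] then shift [ 0.   -0.01  1.36]
```

Descend and grip, then lift.

>>> apply_moves([
  [0, 0, 0.8, 0, 0, 0, 102],
  [0, 0, 0.5, 0, 0, 0, 102],
  [0, 0, 0, 0, 0, 0, 102],
  [0, 0, 0, 0, 0, 0, 255],
  [0, 0, 0, 0, 0, 0, 255],
  [0, 0, 0, 0, 0, 0, 255],
  [0, 0, 0, 0, 0, 0, 255],
  [0, 0, 0, 0, 0, 0, 255],
  [0, 0, 0, 0, 0, 0, 255],
])

```text
clock: 51.72
eef_pos: [0.6194, 0.2217, 0.2455]
orientation: [0.711, 0.703, 0.001, 0.0]
wrist_force: [-1.1, -0.2, 6.3]
opening: 0.382
gripper_force: 30.0
```

>>> apply_moves([
  [0, 0, -0.3, 0, 0, 0, 255],
  [0, 0, -0.6, 0, 0, 0, 255],
  [0, 0, -1, 0, 0, 0, 255],
  [0, 0, -1, 0, 0, 0, 255],
  [0, 0, -1, 0, 0, 0, 255],
  [0, 0, 0, 0, 0, 0, 255],
])

```text
clock: 52.48
eef_pos: [0.6197, 0.2218, 0.345]
orientation: [0.711, 0.703, 0.002, 0.001]
wrist_force: [0.4, -0.1, -1.3]
opening: 0.383
gripper_force: 30.0
```

```bash
python3 - <<'E'
from h import *
st(); goto([.4643,.3142,.34],down(-95)); goto([.4643,.3142,.34],down(85))
E
```

```text
{'clock': 52.475, 'qpos': [0.342, 0.46, 1.613, -0.0, 1.065, 0.353], 'eef_pos': [0.62, 0.222, 0.345], 'orientation': [0.711, 0.703, 0.002, 0.001], 'wrist_force': [0.449, -0.1, -1.299], 'gripper_force': 29.997, 'opening': 0.383}
turn [ 0.002 -0.003  1.048] then shift [-6.51 -3.14  0.2 ]
turn [ 0.003  0.001 -0.952] then shift [6.51 3.14 0.2 ]
```

>>> apply_moves([
  [0, 0, 0, 0, 0, -0.106, 255],
  [0, 0, 0, 0, 0, -0.106, 255],
  [0, 0, 0, 0, 0, -0.106, 255],
  [0, 0, 0, 0, 0, -0.106, 255],
  [0, 0, 0, 0, 0, -0.106, 255],
  [0, 0, 0, 0, 0, -0.106, 255],
  [0, 0, 0, 0, 0, -0.106, 255],
  [0, 0, 0, 0, 0, -0.106, 255],
  [0, 0, 0, 0, 0, -0.106, 255],
  [1, 0.5, 0, 0, 0, 0, 255],
  [1, 0.5, 0, 0, 0, 0, 255],
  [1, 0.5, 0, 0, 0, 0, 255],
])

```text
clock: 53.98
eef_pos: [0.5463, 0.2654, 0.3411]
orientation: [0.042, 0.999, -0.0, -0.0]
wrist_force: [0.2, 0.7, -1.2]
opening: 0.383
gripper_force: 30.0
```

>>> apply_moves([
  [1, 0.5, 0, 0, 0, 0, 255],
  [1, 0.5, 0, 0, 0, 0, 255],
  [1, 0.5, 0, 0, 0, 0, 255],
  [0.51, 0.1, 0, 0, 0, 0, 255],
  [0, 0, 0, 0, 0, 0, 255],
])

```text
clock: 54.6
eef_pos: [0.4628, 0.3124, 0.3418]
orientation: [0.041, 0.999, -0.0, -0.0]
wrist_force: [0.2, -0.6, -1.8]
opening: 0.385
gripper_force: 30.0
```

```bash
python3 - <<'E'
from h import *
st(); goto([.4643,.3142,.216],down(85)); save('wrist','w12.png')
i=cv2.imread('pics/w12.png'); cv2.imwrite('pics/w12v.png',i)
E
```

```text
{'clock': 54.6, 'qpos': [0.591, 0.32, 1.836, -0.001, 0.985, -0.896], 'eef_pos': [0.463, 0.312, 0.342], 'orientation': [0.041, 0.999, -0.0, -0.0], 'wrist_force': [0.246, -0.558, -1.806], 'gripper_force': 29.997, 'opening': 0.385}
turn [-0.    -0.     0.003] then shift [-0.05  0.08  5.03]
```

View pics/w12v.png

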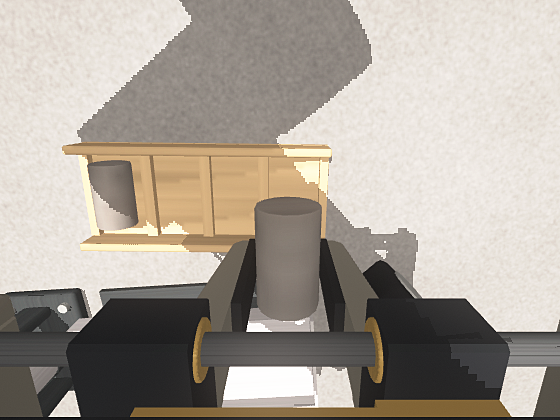

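The core is held squarely and the target row lies between u≈265 and 327, v 155–238.

```bash
python3 - <<'E'
from h import *
for u,v,z in((265,197,.014),(326,197,.014),(208,197,.014),(151,197,.014),(200,150,.036),(200,240,.036)): print(px('w12.png',u,v,z).round(4))
print(proj('w12.png',[.4643,.3142,.006]))
E
```

```text
[0.4626 0.2915 0.014 ]
[0.4676 0.3508 0.014 ]
[0.458  0.2361 0.014 ]
[0.4533 0.1807 0.014 ]
[0.41   0.2417 0.036 ]
[0.4934 0.2283 0.036 ]
[288.30698555 194.72378572]
```

>>> apply_moves([
  [0, 0.18, 1, 0, 0, 0, 255],
  [0, 0, 1, 0, 0, 0, 255],
  [0, 0, 1, 0, 0, 0, 255],
  [0, 0, 1, 0, 0, 0, 255],
  [0, 0, 0.7, 0, 0, 0, 255],
  [0, 0, 0.3, 0, 0, 0, 255],
  [0, 0, 0, 0, 0, 0, 255],
])

```text
clock: 55.52
eef_pos: [0.4641, 0.3168, 0.2171]
orientation: [0.042, 0.999, -0.0, 0.0]
wrist_force: [0.2, 0.1, -1.6]
opening: 0.38
gripper_force: 30.0
```

>>> apply_moves([
  [0, 0, 0.1, 0, 0, 0, 255],
  [0, 0, 0.05, 0, 0, 0, 255],
  [0, 0, 0, 0, 0, 0, 255],
])

```text
clock: 55.9
eef_pos: [0.4638, 0.317, 0.2138]
orientation: [0.042, 0.999, 0.0, 0.0]
wrist_force: [0.1, 0.5, -1.3]
opening: 0.383
gripper_force: 30.0
```

>>> apply_moves([
  [0, 0, 0.07, 0, 0, 0, 255],
  [0, 0, 0.05, 0, 0, 0, 255],
  [0, 0, 0, 0, 0, 0, 255],
])

```text
clock: 56.28
eef_pos: [0.4639, 0.317, 0.2111]
orientation: [0.042, 0.999, 0.0, 0.0]
wrist_force: [-2.3, -1.5, 6.0]
opening: 0.384
gripper_force: 30.0
```

>>> apply_moves([
  [0, 0, 0, 0, 0, 0, 130],
  [0, 0, 0, 0, 0, 0, 102],
  [0, 0, 0, 0, 0, 0, 102],
  [0, 0, -0.5, 0, 0, 0, 102],
  [0, 0, -1, 0, 0, 0, 102],
  [0, 0, -1, 0, 0, 0, 102],
  [0, 0, -1, 0, 0, 0, 102],
  [0, 0, -1, 0, 0, 0, 102],
  [0, 0, -1, 0, 0, 0.11, 102],
  [0, 0, 0, 0, 0, 0.11, 102],
  [0, 0, 0, 0, 0, 0.11, 102],
  [0, 0, 0, 0, 0, 0.11, 102],
])

```text
clock: 57.78
eef_pos: [0.4637, 0.3169, 0.349]
orientation: [0.381, 0.925, 0.0, 0.0]
wrist_force: [-0.1, -0.3, 1.2]
opening: 0.599
gripper_force: 0.0
```

>>> apply_moves([
  [0, 0, 0, 0, 0, 0.11, 102],
  [0, 0, 0, 0, 0, 0.11, 102],
  [0, 0, 0, 0, 0, 0.11, 102],
  [0, 0, 0, 0, 0, 0.11, 102],
  [0, 0, 0, 0, 0, 0.07, 102],
  [0, 0, 0, 0, 0, 0, 102],
])

```text
clock: 58.52
eef_pos: [0.4637, 0.3169, 0.3487]
orientation: [0.709, 0.705, 0.0, 0.0]
wrist_force: [0.3, -0.4, 1.1]
opening: 0.599
gripper_force: 0.0
```

```bash
python3 - <<'E'
from h import *
st(); goto([.6185,.1615,.3],down(-.7)); save('wrist','w13.png')
print(proj('w13.png',[.464,.317,.04]),[proj('w13.png',[.4594+.0048*k,.2594+.056*k,.024]).round(0) for k in(-2,-1,0,1)])
E
```

```text
{'clock': 58.525, 'qpos': [0.597, 0.316, 1.824, -0.0, 1.0, 0.602], 'eef_pos': [0.464, 0.317, 0.349], 'orientation': [0.709, 0.705, 0.0, 0.0], 'wrist_force': [0.271, -0.422, 1.093], 'gripper_force': 0.0, 'opening': 0.599}
turn [ 0.001 -0.     0.005] then shift [-6.14  6.27  1.95]
[289.19985    200.88820665] [array([277., 344.]), array([281., 300.]), array([285., 251.]), array([289., 198.])]
```

>>> apply_moves([
  [-1, 1, 0, 0, 0, 0.005, 102],
  [-1, 1, 0, 0, 0, 0, 102],
  [-1, 1, 0, 0, 0, 0, 102],
  [-1, 1, 0, 0, 0, 0, 102],
  [-1, 1, 0, 0, 0, 0, 102],
  [-1, 1, 0, 0, 0, 0, 102],
  [-0.14, 0.27, 0, 0, 0, 0, 102],
  [0, 0, 0.5, 0, 0, 0, 102],
  [0, 0, 0, 0, 0, 0, 102],
])

```text
clock: 59.7
eef_pos: [0.6174, 0.1622, 0.334]
orientation: [0.711, 0.703, -0.001, -0.001]
wrist_force: [-0.4, -0.8, 1.0]
opening: 0.598
gripper_force: 0.0
```

```bash
python3 - <<'E'
from h import *
st(); goto([.6185,.1615,.243],down(-.7)); save('wrist','w14.png'); save('top','t14.png')
print([proj('w14.png',[.6185,y,.076]).round(0) for y in(.131,.191)])
i=cv2.imread('pics/w14.png').astype(int).mean(2)
c=int(proj('w14.png',[.6185,.161,.076])[0]); print(c, i[100:300:6,c].round().astype(int).tolist())
t=cv2.imread('pics/t14.png').astype(int)
for y in(.10,.12,.13,.14,.15,.16,.17,.18,.19,.2,.21,.22,.24): u,v=proj('t14.png',[.6185,y,.07]); print(y,t[int(v),int(u)].tolist(),end=' ')
E
```

```text
{'clock': 59.7, 'qpos': [0.255, 0.445, 1.664, 0.0, 1.035, 0.267], 'eef_pos': [0.617, 0.162, 0.334], 'orientation': [0.711, 0.703, -0.001, -0.001], 'wrist_force': [-0.419, -0.784, 1.037], 'gripper_force': 0.0, 'opening': 0.598}
turn [-0.002  0.     0.   ] then shift [-0.03  0.05  3.64]
[array([292., 256.]), array([291., 182.])]
291 [164, 162, 163, 162, 161, 161, 159, 159, 157, 157, 156, 155, 156, 82, 97, 99, 99, 101, 101, 102, 106, 105, 103, 102, 100, 103, 255, 247, 247, 42, 84, 56, 59, 57]
0.1 [224, 225, 232] 0.12 [225, 224, 232] 0.13 [92, 98, 102] 0.14 [137, 148, 156] 0.15 [160, 176, 186] 0.16 [162, 178, 187] 0.17 [90, 96, 102] 0.18 [73, 78, 82] 0.19 [73, 80, 86] 0.2 [75, 82, 86] 0.21 [70, 76, 82] 0.22 [72, 78, 84] 0.24 [137, 138, 145]
```

>>> apply_moves([
  [0, 0.05, 1, 0, 0, 0, 102],
  [0, 0, 1, 0, 0, 0, 102],
  [0, 0, 0.9, 0, 0, 0, 102],
  [0, 0, 0.5, 0, 0, 0, 102],
  [0, 0, 0.2, 0, 0, 0, 102],
  [0, 0, 0, 0, 0, 0, 102],
  [0, 0, 0, 0, 0, 0, 255],
  [0, 0, 0, 0, 0, 0, 255],
  [0, 0, 0, 0, 0, 0, 255],
  [0, 0, 0, 0, 0, 0, 255],
  [0, 0, 0, 0, 0, 0, 255],
  [0, 0, 0, 0, 0, 0, 255],
])

```text
clock: 61.3
eef_pos: [0.6198, 0.1616, 0.2462]
orientation: [0.712, 0.702, 0.0, 0.0]
wrist_force: [-3.4, -1.0, 5.9]
opening: 0.387
gripper_force: 30.0
```

>>> apply_moves([
  [0, 0, -0.3, 0, 0, 0, 255],
  [0, 0, -0.6, 0, 0, 0, 255],
  [0, 0, -1, 0, 0, 0, 255],
  [0, 0, -1, 0, 0, 0, 255],
  [0, 0, -1, 0, 0, 0, 255],
  [0, 0, 0, 0, 0, 0, 255],
])

```text
clock: 62.05
eef_pos: [0.6207, 0.1617, 0.3459]
orientation: [0.712, 0.702, 0.002, 0.001]
wrist_force: [-0.1, 0.5, -2.7]
opening: 0.387
gripper_force: 30.0
```

```bash
python3 - <<'E'
from h import *
st(); goto([.459,.2605,.34],down(85))
E
```

```text
{'clock': 62.05, 'qpos': [0.253, 0.434, 1.651, -0.0, 1.051, 0.266], 'eef_pos': [0.621, 0.162, 0.346], 'orientation': [0.712, 0.702, 0.002, 0.001], 'wrist_force': [-0.126, 0.521, -2.672], 'gripper_force': 29.996, 'opening': 0.387}
turn [ 0.003  0.002 -0.953] then shift [6.79 3.37 0.23]
```

>>> apply_moves([
  [0, 0, 0, 0, 0, -0.106, 255],
  [0, 0, 0, 0, 0, -0.106, 255],
  [0, 0, 0, 0, 0, -0.106, 255],
  [0, 0, 0, 0, 0, -0.106, 255],
  [0, 0, 0, 0, 0, -0.106, 255],
  [0, 0, 0, 0, 0, -0.106, 255],
  [0, 0, 0, 0, 0, -0.106, 255],
  [0, 0, 0, 0, 0, -0.106, 255],
  [0, 0, 0, 0, 0, -0.105, 255],
  [1, 0.5, 0, 0, 0, 0, 255],
  [1, 0.5, 0, 0, 0, 0, 255],
  [1, 0.5, 0, 0, 0, 0, 255],
])

```text
clock: 63.55
eef_pos: [0.5474, 0.2056, 0.342]
orientation: [0.044, 0.999, -0.0, -0.0]
wrist_force: [-1.1, -0.4, -0.9]
opening: 0.383
gripper_force: 30.0
```

>>> apply_moves([
  [1, 0.5, 0, 0, 0, 0, 255],
  [1, 0.5, 0, 0, 0, 0, 255],
  [1, 0.5, 0, 0, 0, 0, 255],
  [0.8, 0.27, 0, 0, 0, 0, 255],
  [0, 0, 0, 0, 0, 0, 255],
])

```text
clock: 64.18
eef_pos: [0.4565, 0.2581, 0.3426]
orientation: [0.043, 0.999, -0.0, -0.0]
wrist_force: [1.5, -0.3, -1.0]
opening: 0.381
gripper_force: 30.0
```

```bash
python3 - <<'E'
from h import *
st(); goto([.459,.2585,.218],down(85)); save('wrist','w15.png')
i=cv2.imread('pics/w15.png').astype(int)
# far core placed (z~.042 top line) : scan along y at x of row centre
for y in np.arange(.28,.345,.005): 
    u,v=proj('w15.png',[.455,y,.03]); print(round(y,3),int(u),int(v),i[int(v),int(u)].tolist())
E
```

```text
{'clock': 64.175, 'qpos': [0.512, 0.27, 1.907, -0.0, 0.965, -0.973], 'eef_pos': [0.456, 0.258, 0.343], 'orientation': [0.043, 0.999, -0.0, -0.0], 'wrist_force': [1.529, -0.339, -1.006], 'gripper_force': 29.996, 'opening': 0.381}
turn [-0.    -0.     0.001] then shift [-0.1   0.03  4.98]
0.28 309 196 [130, 177, 215]
0.285 315 195 [131, 178, 217]
0.29 320 195 [130, 179, 218]
0.295 325 194 [130, 178, 215]
0.3 331 194 [136, 189, 230]
0.305 336 194 [104, 113, 126]
0.31 342 193 [191, 203, 218]
0.315 347 193 [196, 210, 224]
0.32 352 192 [203, 216, 229]
0.325 358 192 [197, 210, 225]
0.33 363 191 [187, 199, 213]
0.335 369 191 [138, 148, 161]
0.34 374 190 [87, 121, 159]
```

>>> apply_moves([
  [-0.1, 0.13, 1, 0, 0, 0, 255],
  [0, 0, 1, 0, 0, 0, 255],
  [0, 0, 1, 0, 0, 0, 255],
  [0, 0, 1, 0, 0, 0, 255],
  [0, 0, 0.7, 0, 0, 0, 255],
  [0, 0, 0.3, 0, 0, 0, 255],
  [0, 0, 0.1, 0, 0, 0, 255],
  [0, 0, 0.05, 0, 0, 0, 255],
  [0, 0, 0, 0, 0, 0, 255],
])

```text
clock: 65.35
eef_pos: [0.4607, 0.261, 0.2148]
orientation: [0.044, 0.999, 0.0, 0.001]
wrist_force: [0.1, 0.6, -1.7]
opening: 0.379
gripper_force: 30.0
```

>>> apply_moves([
  [0, 0, 0.06, 0, 0, 0, 255],
  [0, 0, 0.05, 0, 0, 0, 255],
  [0, 0, 0, 0, 0, 0, 255],
])

```text
clock: 65.72
eef_pos: [0.4605, 0.2609, 0.2116]
orientation: [0.044, 0.999, 0.0, 0.0]
wrist_force: [-0.6, 0.7, -1.4]
opening: 0.383
gripper_force: 30.0
```

>>> apply_moves([
  [0, 0, 0.05, 0, 0, 0, 255],
  [0, 0, 0, 0, 0, 0, 255],
])

```text
clock: 65.97
eef_pos: [0.4606, 0.2609, 0.2114]
orientation: [0.044, 0.999, 0.0, 0.0]
wrist_force: [-3.8, -2.1, 15.5]
opening: 0.38
gripper_force: 30.0
```

Contact. I'll open slightly, lift, then move away from the box and check everything with the cameras.

>>> apply_moves([
  [0, 0, 0, 0, 0, 0, 138],
  [0, 0, 0, 0, 0, 0, 138],
  [0, 0, 0, 0, 0, 0, 138],
  [0, 0, -0.3, 0, 0, 0, 138],
  [0, 0, -0.7, 0, 0, 0, 138],
  [0, 0, -1, 0, 0, 0, 102],
  [0, 0, -1, 0, 0, 0, 102],
  [0, 0, -1, 0, 0, 0, 102],
  [0, 0, -1, 0, 0, 0, 102],
  [0, 0, -1, 0, 0, 0, 102],
  [-1, -1, -1, 0, 0, 0, 102],
  [-1, -1, -1, 0, 0, 0, 102],
])

```text
clock: 67.47
eef_pos: [0.5059, 0.2061, 0.4126]
orientation: [0.043, 0.999, 0.0, 0.001]
wrist_force: [-0.3, 0.3, 0.6]
opening: 0.601
gripper_force: 0.0
```

>>> apply_moves([
  [-1, -1, -1, 0, 0, 0, 102],
  [-1, -1, 0, 0, 0, 0, 102],
  [0, 0, 0, 0, 0, 0, 102],
  [0, 0, 0, 0, 0, 0, 102],
])

```text
clock: 67.97
eef_pos: [0.5507, 0.1527, 0.4357]
orientation: [0.044, 0.999, 0.0, 0.0]
wrist_force: [0.7, 0.0, -0.0]
opening: 0.602
gripper_force: 0.0
```

```bash
python3 - <<'E'
from h import *
st()
for n in('wrist','top','scene'): save(n,'f_'+n+'.png')
f='f_wrist.png'; i=cv2.imread('pics/'+f); hsv=cv2.cvtColor(i,cv2.COLOR_BGR2HSV)
# grey blobs inside the box outline
C=np.array([.459,.234]);a=np.radians(-5);X=np.array([np.cos(a),np.sin(a)]);Y=np.array([-X[1],X[0]])
q=np.array([proj(f,[*(C+X*sx*.042+Y*sy*.11),.02]) for sx,sy in((-1,-1),(1,-1),(1,1),(-1,1))]); print(q.round())
m=np.zeros(i.shape[:2],np.uint8); cv2.fillPoly(m,[q.astype(np.int32)],255)
m[hsv[...,1]>60]=0; m=cv2.morphologyEx(m,cv2.MORPH_OPEN,np.ones((3,3)))
n,l,s,c=cv2.connectedComponentsWithStats(m)
for k in range(1,n):
    if s[k,4]<150: continue
    pts=np.argwhere(l==k)[:,::-1]; w=np.array([px(f,u,v,.035)[:2] for u,v in pts[::7]])-C; b=np.c_[w@X,w@Y]*1000
    r=cv2.minAreaRect(b.astype(np.float32)); print(s[k,4],'box-frame centre',np.round(r[0],1),'size',np.round(r[1],1),'ang',round(r[2],1))
# rod in top view
t=cv2.imread('pics/f_top.png').astype(int)
h=cv2.cvtColor(t.astype(np.uint8),cv2.COLOR_BGR2HSV)
mm=((h[...,1]>80)&(h[...,0]<25)).astype(np.uint8)
n,l,s,c=cv2.connectedComponentsWithStats(mm)
for k in range(1,n):
    if s[k,4]>60: print('orange',s[k],px('f_top.png',*c[k],.013).round(3))
print('top-bit', [proj('f_top.png',piv+[0,0,.085]).round(0)])
E
```

```text
{'clock': 67.975, 'qpos': [0.268, 0.241, 1.716, 0.0, 1.184, -1.215], 'eef_pos': [0.551, 0.153, 0.436], 'orientation': [0.044, 0.999, 0.0, 0.0], 'wrist_force': [0.699, 0.002, -0.005], 'gripper_force': 0.0, 'opening': 0.602}
[[253.  53.]
 [255. 130.]
 [441. 130.]
 [451.  52.]]
1825 box-frame centre [ -6.5 -83.6] size [33.8 60.1] ang 88.6
431 box-frame centre [-11.1   0.6] size [47.3 13.4] ang 11.9
946 box-frame centre [ 1.6 70.4] size [51.  72.1] ang 89.9
1945 box-frame centre [-4.9 80.6] size [36.9 59. ] ang 89.9
1825 box-frame centre [-0.2 25.8] size [60.4 34.9] ang 0.3
orange [396 202  80  47 738] [ 0.553 -0.477  0.013]
orange [142 233  52  25 616] [0.492 0.247 0.013]
orange [262 248 102  15 675] [ 0.467 -0.162  0.013]
top-bit [array([244., 184.])]
```

```bash
python3 - <<'E'
from station import ticket
print(ticket.hand_in())
E
```

```text
the job is handed in; nothing more can be done
None
```

I carried out every step and handed the job in at about 68 s. The hub is in the dish, both cores were pushed out and laid in rows +84 and +28 with core4 still in -84, the rod is flat on the bench and the bit is upright. Hand-in returned no verdict, and I viewed 15 pictures, one over the limit of 14.

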